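# Show all four sides of a sample bottle to the inspection camera and tally it

## Robot

A 6-joint arm with a two-finger parallel gripper is mounted at the origin on the work surface. World frame = base frame: x ahead of the robot, y to its left, z up, the work surface at z = 0. Lengths are in mm, angles in rad, forces in N, time in s.
With the tool pointing down it reaches from about 275 to 750 mm from the base axis. Payload 10.2 kg.
Tool frame: the origin (TCP) lies between the finger pads; the fingertips stand ctrl.tips_ahead ahead of it and the grasp point (between the pads) lies 8 mm behind it (ctrl.tips_ahead is the distance from the TCP to the fingertips, in mm); z points along the fingers, y is the direction in which the jaws open and shut (so a half turn about z gives the same grasp; the last joint's range is limited). The gripper opens to 85 mm and grips with 20 to 120 N. Pads are 22 mm wide; open, the fingers measure 114 mm over their backs; the gripper's body (76 mm by 85 mm) begins 54 mm behind the grasp point. The pads swing forward as they close: fully open they stand 13 mm farther back than shut.
Start: joints at [0.885, 0.313, 1.498, -0, 1.331, -0.223], TCP at [234.402, 469.773, 205.294] pointing down, gripper open.
Joint ranges: [-2.94, 2.94], [-0.97, 2.17], [0.19, 2.56], [-1.23, 4.37], [0.02, 3.11], [-2.88, 2.88]. Speed limits (rad/s): [2.39, 2.39, 3.01, 3.14, 3.14, 3.14].

## Interface

Orientations are given as a unit quaternion [w, x, y, z].
In Python, from rig import ctrl gives the robot as it stands. The module is installed in compiled form; this text tells all that it offers.
- The arm moves only by the tool move_arm, never from a script. Its argument "motion" is a list of rows, each an object with "offset": the shift along the tool's x, y, z in m, a list of three; "angular": the turn, a rotation vector about the tool's x, y, z in degrees, a list of three; "jaw": the finger opening in m, from 0 to 0.0854. In form: [{"offset": [tx, ty, tz], "angular": [ax, ay, az], "jaw": jaw}, ...]. A call has 1 to 5 rows; each row is the pose to reach, as a shift and turn from the pose commanded when the call began, along the tool's axes at that moment; what a row does not reach only later rows make up. A row lasts 1/8 s, in which the tool goes at most 62.5 mm and 10.7 degrees, less where a joint would pass 70% of its speed; a pose out of reach is approached as far as the arm can. A call with a gripper value outside its range is refused whole. The fingers move at their own pace and stop on an object; "squeeze" is the grip in N (left out, the last holds). Time passes only in rows, so rows that repeat a pose let the fingers close. It gives the time, the measured TCP pose, the force and the opening at its end, in the units of the state.
- ctrl.sense(): the state, without advancing time (a new reading comes with each control period).
- ctrl.capture(name): name is "scene" or "top"; returns a dict with "img" (384x512x3 uint8, red, green, blue), "intrinsics" (3x3 intrinsics, pixels), "rvec" (rotation vector, rad) and "tvec" (3), from world to camera coordinates, as OpenCV has them. Camera axes: x right, y down, z forward; pixel columns grow to the right and rows downward; lengths in mm; the calibration is good to about 2 mm. A picture is of the moment at which its call begins. There is no depth.
- ctrl.finish_job(): hands the job in, once; it reports no verdict.
The state is a dict: "time_s": time; "joints": joint angles; "dq": joint speeds; "tau": joint torques, N m; "eef_pos": TCP position; "ee_rot": TCP orientation; "force": force on the tool from outside, world axes, zero at the start; "wrist_torque": the same for the moment, N m; "grip_width": opening from 0.0 (shut) to 1.0 (fully open).
Only numpy, scipy, OpenCV 4.12 (cv2) and the standard library are available. Lean on these libraries where they do the work, as an engineer would, in place of code of your own. Each camera call takes 0.05 s, during which the arm holds its last target. There are 200 camera calls.

## Task

Turn the sample bottle on the inspection stand by means of its turntable (the orange pegs are there to push), without touching the bottle itself, so that its red, yellow, green and blue sides face the camera squarely in that order, keeping each one still there for a second. Leave the blue side facing the camera, then swing the red-knobbed lever of the tally counter all the way to its stop and let it return. Do not disturb the jar, the mouse or the folders.

Things in the scene. Friction and masses are not known exactly. Their poses are not given: they have to be found in the camera images.
- stand: inspection stand, fixed to the table. Origin on the table on the turntable's vertical axis, z up; x points from the axis to the camera. Carries a grey turning disc of radius 105 mm, top at z = 30 mm, with a rubber centre, and beyond the disc's rim a black camera head on a post, 56 mm wide, from 152 to 215 mm along x, its top 105 mm above the table
- lens (a point): centre of the camera's lens, on the stand's x axis 160 mm from the turntable's axis and 80 mm above the table, looking at the bottle
- disc (a joint): angle of the turntable in rad about z (up), counter-clockwise from above positive; turns many times either way, stays where it is left; a push of about 1 N on a peg turns it
- peg0 (a point): centre of the top of an upright orange peg on the disc, 14 mm diameter, 60 mm tall above the disc (top 90 mm above the table), 85 mm from the turntable's axis; the four pegs are 90 degrees apart and alike
- peg1 (a point): top of the next orange peg counter-clockwise from peg0
- peg2 (a point): top of the orange peg straight across from peg0
- peg3 (a point): top of the orange peg straight across from peg1
- bottle: square white sample bottle, 64 x 64 mm, 82 mm tall with its black cap, loose near the middle of the disc. Origin: centre of its underside, z up. Panels: red on its +x side, yellow +y, green -x, blue -y; a strip of the same colour on the shoulder above each is seen from above. A side is square to the camera when the lens lies straight out from it, within 10 degrees. Not to be touched
- counter: tally counter, grey box fixed to the table, 100 mm (x, from -30 to 70) by 110 mm (y), 55 mm tall; origin on the table below the lever's pivot
- lever_pivot (a point): on the vertical axis of the counter's lever, 75 mm above the table
- lever (a joint): angle of the counter's sprung lever about the vertical in rad: 0 at rest, grows counter-clockwise seen from above to 0.9 at its stop; about 1 to 4 N at the knob; springs back when let go
- lever_knob (a point): centre of the top of the lever's upright red knob, 18 mm diameter, from 65 to 111 mm above the table, 85 mm from the pivot at the end of a flat steel arm (63 to 75 mm above the table)
- amber_jar: bystander: amber jar, 56 mm diameter, 85 mm tall; origin at the centre of its underside
- mouse: bystander: black computer mouse, 105 by 60 by 31 mm; origin at the centre of its underside
- folders: bystander: stack of folders, 165 by 225 by 32 mm; origin at the centre of its underside
Mind the look-alikes: they are no part of the job. Leave any brown look-alike of the counter alone.

How it is judged:
By the outcome, as a careful person would: the job done as asked, in the order asked, and still so for the second after the job is handed in, with the robot touching nothing.
It also fails if it takes over 72 s, if anything falls off the work surface, if the arm or the gripper's body presses on something with over 40 N, if the wrist force passes 120 N, or if a joint passes its speed limit or range.

## Working session

There is one attempt and no reset: what is moved stays moved. The work goes in short steps, Python scripts to look and compute and a tool call to move; the robot and the scene stay as the last step left them, time stands still between calls to the robot, and variables do not carry over. Pictures are saved under pics/ and viewed, about 8 in all and at most 12, crops included, and the job is handed in when it is done.

Besides the shell and the picture viewer there is one more tool, called after "Emit:" by a JSON object that holds its "name" and its "arguments". move_arm: Moves the arm, as the interface text tells. Its arguments: {"type":"object","properties":{"motion":{"type":"array","items":{"type":"object","properties":{"offset":{"type":"array","items":{"type":"number"}},"angular":{"type":"array","items":{"type":"number"}},"jaw":{"type":"number"}}}},"squeeze":{"type":"number"}},"required":["motion"]}

```bash
mkdir -p pics
cat > h.py <<'E'
import numpy as np, cv2
from rig import ctrl
def cap(n):
    c=ctrl.capture(n); R=cv2.Rodrigues(np.array(c['rvec'],float))[0]; return c['img'],np.array(c['intrinsics']),R,np.array(c['tvec'],float).ravel()
def ray(c,u,v,z):
    _,K,R,t=c; C=-R.T@t; d=R.T@np.linalg.inv(K)@np.array([u,v,1.]); return (C+d*(z-C[2])/d[2])
def proj(c,p):
    _,K,R,t=c; q=K@(R@np.array(p,float)+t); return q[:2]/q[2]
def save(c,n,box=None,s=1):
    im=c[0]
    if box: im=im[box[1]:box[3],box[0]:box[2]]
    cv2.imwrite('pics/'+n,cv2.cvtColor(cv2.resize(im,None,fx=s,fy=s,interpolation=cv2.INTER_CUBIC),cv2.COLOR_RGB2BGR))
E
python3 - <<'E'
from h import *
for n in('top','scene'):
    c=cap(n); save(c,n+'.png',s=1.5); print(n,c[1].tolist(),-c[2].T@c[3],c[2].round(3).tolist())
print(ctrl.sense(),ctrl.tips_ahead)
E
```

```text
top [[491.87814404696707, 0.0, 256.4613694887084], [0.0, 491.87814404696707, 198.7247721521807], [0.0, 0.0, 1.0]] [ 338.00300109  -13.99810012 1699.49195652] [[-0.025, -1.0, 0.013], [-0.995, 0.023, -0.1], [0.1, -0.016, -0.995]]
scene [[349.84911282612137, 0.0, 256.7496148417051], [0.0, 349.84911282612137, 200.42841735306547], [0.0, 0.0, 1.0]] [1299.35308477 -188.48816113 1228.97928444] [[0.176, 0.984, 0.008], [0.801, -0.139, -0.583], [-0.572, 0.109, -0.813]]
{'time_s': 0.1, 'joints': array([ 8.84571449e-01,  3.13395751e-01,  1.49837160e+00,  2.68613379e-06,
        1.33101925e+00, -2.23403821e-01]), 'dq': array([-0.00066706, -0.00165951,  0.00081498,  0.00046384,  0.00051411,
       -0.0007983 ]), 'tau': array([ 2.97188781e-03, -4.12900794e+01, -2.60138834e+01, -1.22348229e-04,
        3.09147115e-03, -6.08894720e-05]), 'eef_pos': array([234.23637293, 469.5490465 , 204.78750587]), 'ee_rot': array([-2.63420891e-04,  2.29350951e-01,  9.73343611e-01, -5.35716237e-04]), 'force': array([-0.19721922,  0.04673643,  0.42616064]), 'wrist_torque': array([-0.04217946, -0.03312365,  0.00375897]), 'grip_width': 0.9957297599244368} 11.0
```

View pics/top.png

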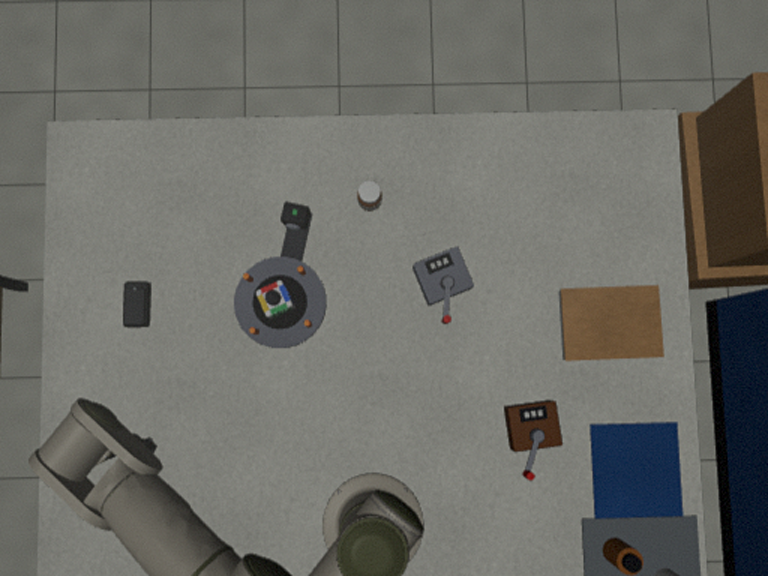

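View pics/scene.png

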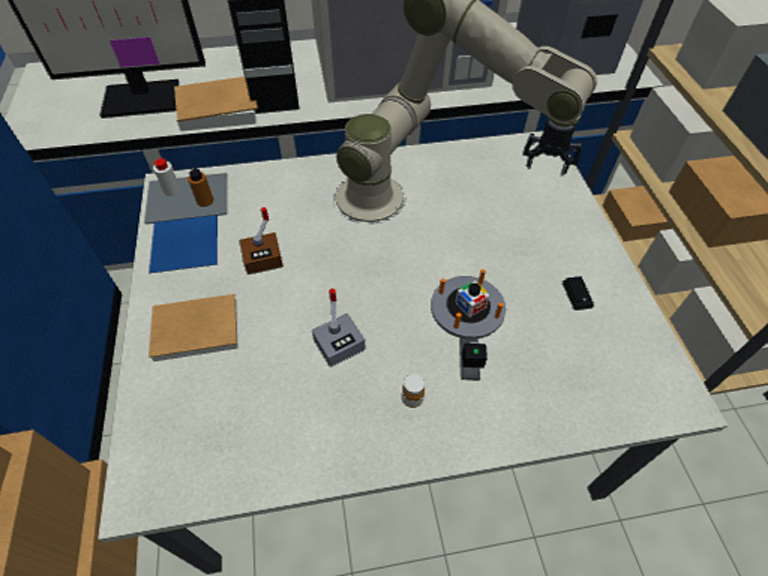

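The top view shows the stand at about (280,302), with its camera head at (296,215). The grey counter is at (443,277) with its knob at (446,319). The brown look-alike is at (533,426), knob at (529,475); orange objects on the side tray at (622,555) are not pegs. I choose the grey counter and the disc pegs at (247,276), (301,269), (308,323) and (253,331).

```bash
cat >> h.py <<'E'
def blobs(c,lo,hi,box,amin=3):
    hsv=cv2.cvtColor(c[0],cv2.COLOR_RGB2HSV)
    m=cv2.inRange(hsv,np.array(lo),np.array(hi)); k=np.zeros_like(m); x0,y0,x1,y1=box; k[y0:y1,x0:x1]=m[y0:y1,x0:x1]
    n,l,s,ce=cv2.connectedComponentsWithStats(k)
    return [(ce[i].round(2),s[i,4]) for i in range(1,n) if s[i,4]>=amin]
COL={'red':((0,150,90),(6,255,255)),'orange':((7,120,60),(17,255,255)),'yellow':((22,120,90),(35,255,255)),'green':((50,120,60),(85,255,255)),'blue':((105,120,60),(128,255,255))}
E
python3 - <<'E'
from h import *
c=cap('top'); save(c,'crop.png',(150,125,330,240),4)
for k,(lo,hi) in COL.items():
    for ce,a in blobs(c,lo,hi,(150,125,330,240)):
        print(k,ce,a,[ray(c,*ce,z)[:2].round(1).tolist() for z in (90,70,111)])
hsv=cv2.cvtColor(c[0],cv2.COLOR_RGB2HSV)
g=cv2.cvtColor(c[0],cv2.COLOR_RGB2GRAY)
print(g[201,145:230].tolist())
E
```

```text
red [178.9  191.17] 29 [[530.1, 214.9], [532.5, 217.8], [527.6, 211.9]]
red [297.4 212.4] 15 [[451.0, -172.7], [452.4, -174.6], [449.5, -170.6]]
orange [200.2 179.4] 15 [[567.6, 144.5], [570.4, 146.5], [564.6, 142.4]]
orange [164.17 184.22] 18 [[554.3, 263.1], [557.0, 266.5], [551.4, 259.5]]
orange [204.6  215.13] 15 [[449.2, 131.7], [450.6, 133.5], [447.8, 129.8]]
orange [168.27 219.8 ] 15 [[436.8, 250.4], [438.0, 253.7], [435.5, 246.9]]
yellow [175.   201.87] 39 [[495.1, 228.0], [497.1, 231.0], [493.0, 224.8]]
green [196.14 141.29] 7 [[695.6, 156.3], [700.1, 158.4], [691.0, 154.1]]
green [185.4  205.65] 20 [[481.9, 194.1], [483.6, 196.7], [480.0, 191.4]]
blue [189.45 195.03] 38 [[516.6, 180.4], [518.8, 182.9], [514.2, 177.9]]
[124, 127, 128, 126, 128, 125, 128, 129, 126, 129, 125, 87, 79, 86, 88, 82, 91, 84, 82, 85, 84, 83, 86, 58, 36, 38, 33, 43, 97, 127, 123, 127, 98, 55, 41, 43, 45, 43, 43, 41, 40, 88, 152, 154, 147, 111, 134, 149, 139, 76, 39, 36, 35, 37, 39, 40, 35, 37, 31, 49, 84, 82, 84, 81, 80, 86, 82, 85, 84, 82, 83, 80, 96, 133, 128, 126, 130, 129, 131, 129, 129, 132, 128, 128, 127]
```

View pics/crop.png

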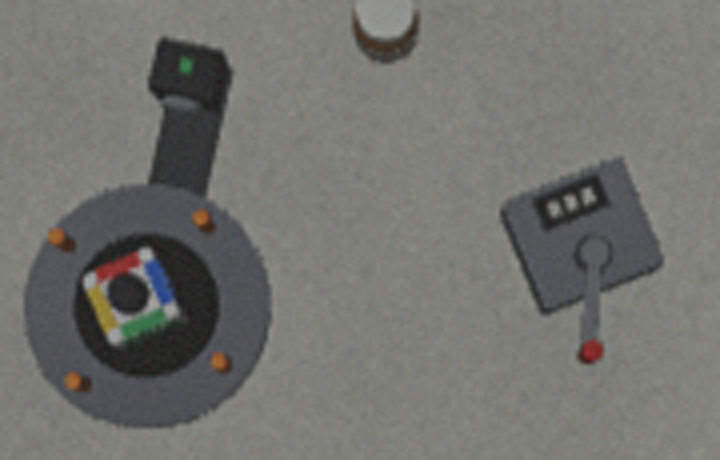

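The crop confirms the stand: four orange pegs around a bottle with red at top, blue right, green below and yellow left. It also confirms the grey counter, with its red knob at crop (591,351) and pivot at (594,252).

I'll refine the axis and heading, and cross-check with the scene view.

Run:
```python
from h import *
c=cap('top'); s=cap('scene')
def tri(u,v):
    A=[];b=[]
    for (im,K,R,t),p in ((c,u),(s,v)):
        P=K@np.hstack([R,t[:,None]])
        for i in (0,1):
            r=p[i]*P[2]-P[i]; A.append(r[:3]); b.append(-r[3])
    return np.linalg.lstsq(np.array(A),np.array(b),rcond=None)[0]
pt=[b[0] for b in blobs(c,*COL['orange'],(150,160,225,230))]
ps=[b[0] for b in blobs(s,*COL['orange'],(280,170,345,225))]
print('scene pegs',ps)
P=[]
for u in pt:
    e=[proj(s,ray(c,*u,78)) for _ in [0]][0]
    v=min(ps,key=lambda q:np.hypot(*(q-e))); X=tri(u,v); P.append(X); print('peg',u,X.round(1))
P=np.array(P); C=P.mean(0); print('axis',C.round(1)); d=P-C
print(np.hypot(d[:,0],d[:,1]).round(1),np.degrees(np.arctan2(d[:,1],d[:,0])).round(1))
# knob
k=[b for b in blobs(c,*COL['red'],(280,200,310,225))]; ks=[b for b in blobs(s,*COL['red'],(205,185,240,215))]
print(k,ks,'knob',tri(k[0][0],ks[0][0]).round(1),'pivot',ray(c,298.5,188,77).round(1))
# disc contour: grey darker than table
g=cv2.cvtColor(cv2.GaussianBlur(c[0],(3,3),0),cv2.COLOR_RGB2GRAY); m=((g<105)*255).astype(np.uint8); m[:168]=0
n,l=cv2.connectedComponents(m); co=max(cv2.findContours((l==l[205,160]).astype(np.uint8),0,1)[0],key=len)[:,0]
w=np.array([ray(c,*q,30)[:2] for q in co if q[1]>180]); 
A=np.c_[2*w,np.ones(len(w))]; x=np.linalg.lstsq(A,(w**2).sum(1),rcond=None)[0]; print('disc',x[:2],np.sqrt(x[2]+x[0]**2+x[1]**2))
# camera LED & head
l1=blobs(c,*COL['green'],(185,130,210,150)); l2=blobs(s,*COL['green'],(305,225,330,245)); print(l1,l2, [tri(l1[0][0],q[0]).round(1) for q in l2])
```

```text
scene pegs [array([321.04, 184.  ]), array([294.48, 190.32]), array([332.3, 206.3]), array([304.85, 212.71])]
peg [200.07 179.53] [570.9 147.5  63.5]
peg [164.05 184.26] [557.9 267.9  60.4]
peg [204.62 215.  ] [451.7 134.3  60.1]
peg [168.07 219.71] [438.7 255.2  60.7]
axis [504.8 201.2  61.2]
[85.2 85.2 85.4 85.4] [ -39.1   51.5 -128.4  140.8]
[(array([297.4, 212.4]), np.int32(15))] [(array([221.33, 194.08]), np.int32(12))] knob [ 450.2 -171.5  101.7] pivot [ 533.2 -180.3   77. ]
disc [501.96012199 197.92726741] 103.09745963806495Traceback (most recent call last):
  File "<stdin>", line 28, in <module>
IndexError: list index out of range
```

```bash
cat >> h.py <<'E'
from scipy.spatial.transform import Rotation as Ro
AX=np.array([503.,199.])
def pose():
    s=ctrl.sense(); q=s['ee_rot']; R=Ro.from_quat([q[1],q[2],q[3],q[0]]).as_matrix(); return np.array(s['eef_pos']),R,s
def plan(rows,jaw,base=None):
    """rows: [x,y,z,yaw of tool x deg]; printed per call of 5, each call relative to the planned pose before it"""
    import json
    p,R,s=pose(); yaw=np.degrees(np.arctan2(R[1,0],R[0,0]))
    if base is not None: p,yaw=np.array(base[:3],float),base[3]
    for i in range(0,len(rows),5):
        a=np.radians(yaw); M=np.array([[np.cos(a),np.sin(a),0],[np.sin(a),-np.cos(a),0],[0,0,-1]]).T
        out=[]
        for r in rows[i:i+5]:
            o=M@(np.array(r[:3])-p)/1000; az=(yaw-r[3]+180)%360-180
            out.append({"offset":[round(float(x),3) for x in o],"angular":[0,0,round(float(az),1)],"jaw":jaw})
        print(json.dumps(out)); o=np.array(out[-1]["offset"]); p=p+M.T@o*1000; yaw-=out[-1]["angular"][2]
def peg(a,r=85): return AX+r*np.array([np.cos(np.radians(a)),np.sin(np.radians(a))])
E
python3 - <<'E'
from h import *
p,R,s=pose(); print(p,R.round(3).tolist())
t=peg(-128.8); rows=[]
for i in range(1,9):
    f=i/8; rows.append([*(p[:2]+(t-p[:2])*f),205-65*max(0,(i-6)/2),153.5+77.7*f])
rows+= [[*t,140,231.2]]*2
plan(rows,.026)
E
```

```text
[234.32847938 469.66828649 205.04063933] [[-0.895, 0.446, -0.0], [0.446, 0.895, -0.0], [0.0, -0.001, -1.0]]
[{"offset": [-0.043, -0.026, 0.0], "angular": [0, 0, -9.7], "jaw": 0.026}, {"offset": [-0.086, -0.051, 0.0], "angular": [0, 0, -19.4], "jaw": 0.026}, {"offset": [-0.129, -0.077, 0.0], "angular": [0, 0, -29.2], "jaw": 0.026}, {"offset": [-0.172, -0.103, 0.0], "angular": [0, 0, -38.9], "jaw": 0.026}, {"offset": [-0.214, -0.128, 0.0], "angular": [0, 0, -48.6], "jaw": 0.026}]
[{"offset": [-0.009, -0.05, 0.0], "angular": [0, 0, -9.7], "jaw": 0.026}, {"offset": [-0.018, -0.099, 0.033], "angular": [0, 0, -19.4], "jaw": 0.026}, {"offset": [-0.027, -0.148, 0.065], "angular": [0, 0, -29.1], "jaw": 0.026}, {"offset": [-0.027, -0.148, 0.065], "angular": [0, 0, -29.1], "jaw": 0.026}, {"offset": [-0.027, -0.148, 0.065], "angular": [0, 0, -29.1], "jaw": 0.026}]
```

Emit:
{"name": "move_arm", "arguments": {"motion": [{"offset": [-0.043, -0.026, 0.0], "angular": [0, 0, -9.7], "jaw": 0.026}, {"offset": [-0.086, -0.051, 0.0], "angular": [0, 0, -19.4], "jaw": 0.026}, {"offset": [-0.129, -0.077, 0.0], "angular": [0, 0, -29.2], "jaw": 0.026}, {"offset": [-0.172, -0.103, 0.0], "angular": [0, 0, -38.9], "jaw": 0.026}, {"offset": [-0.214, -0.128, 0.0], "angular": [0, 0, -48.6], "jaw": 0.026}]}}

```text
time_s: 0.88
eef_pos: [367.9, 260.8, 205.4]
ee_rot: [0.0, -0.189, 0.982, 0.0]
force: [1.6, 0.0, -0.2]
grip_width: 0.304
```

Emit:
{"name": "move_arm", "arguments": {"motion": [{"offset": [-0.009, -0.05, 0.0], "angular": [0, 0, -9.7], "jaw": 0.026}, {"offset": [-0.018, -0.099, 0.033], "angular": [0, 0, -19.4], "jaw": 0.026}, {"offset": [-0.027, -0.148, 0.065], "angular": [0, 0, -29.1], "jaw": 0.026}, {"offset": [-0.027, -0.148, 0.065], "angular": [0, 0, -29.1], "jaw": 0.026}, {"offset": [-0.027, -0.148, 0.065], "angular": [0, 0, -29.1], "jaw": 0.026}]}}

```text
time_s: 1.5
eef_pos: [446.6, 134.8, 140.7]
ee_rot: [0.0, -0.427, 0.904, 0.0]
force: [-1.5, -0.2, -0.3]
grip_width: 0.304
```

Run:
```python
from h import *
p,R,s=pose(); print(p,np.degrees(np.arctan2(R[1,0],R[0,0])),s['joints'].round(2),s['grip_width'],s['force'].round(1),s['time_s'])
c=cap('top'); s2=cap('scene'); a=c[0][125:240,150:250]; u=proj(s2,[450,133,110]).astype(int)
b=s2[0][u[1]-55:u[1]+60,u[0]-40:u[0]+60]
cv2.imwrite('pics/a.png',cv2.cvtColor(cv2.resize(np.hstack([a,b]),None,fx=4,fy=4,interpolation=2),4))
plan([[*peg(-128.8),105,231.2],[*peg(-128.8),80,231.2],[*peg(-128.8),62,231.2],[*peg(-128.8),62,231.2]],.026)
```

```text
[446.62492156 134.80009023 140.66203242] -129.5052617968722 [ 0.04  0.25  1.76  0.    1.13 -2.41] 0.30449748204201327 [-1.5 -0.2 -0.3] 1.5
[{"offset": [0.0, -0.004, 0.036], "angular": [0, 0, -0.6], "jaw": 0.026}, {"offset": [0.0, -0.004, 0.061], "angular": [0, 0, -0.6], "jaw": 0.026}, {"offset": [0.0, -0.004, 0.079], "angular": [0, 0, -0.6], "jaw": 0.026}, {"offset": [0.0, -0.004, 0.079], "angular": [0, 0, -0.6], "jaw": 0.026}]
```

View pics/a.png

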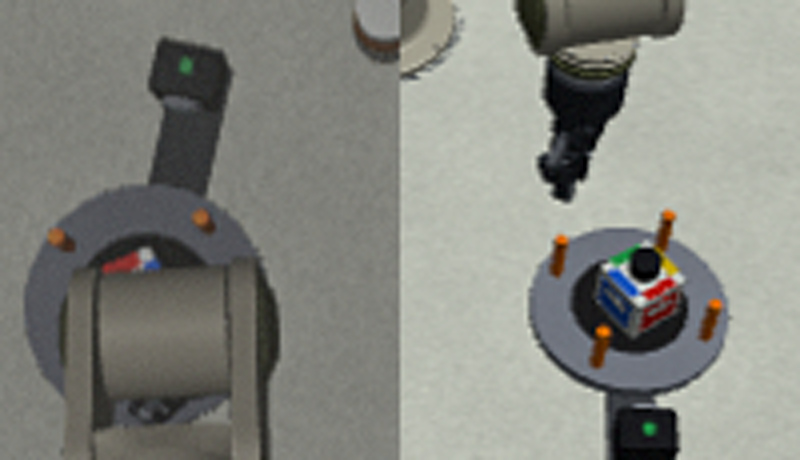

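The fingers sit above the near peg, which is at (560,240) in the right half. The bottle is upright and undisturbed. Descending over that peg.

Emit:
{"name": "move_arm", "arguments": {"motion": [{"offset": [0.0, -0.004, 0.01], "angular": [0, 0, -0.6], "jaw": 0.026}, {"offset": [0.0, -0.004, 0.036], "angular": [0, 0, -0.6], "jaw": 0.026}, {"offset": [0.0, -0.004, 0.061], "angular": [0, 0, -0.6], "jaw": 0.026}, {"offset": [0.0, -0.004, 0.079], "angular": [0, 0, -0.6], "jaw": 0.026}, {"offset": [0.0, -0.004, 0.079], "angular": [0, 0, -0.6], "jaw": 0.026}]}}

```text
time_s: 2.22
eef_pos: [448.9, 132.2, 60.3]
ee_rot: [-0.001, -0.432, 0.902, 0.0]
force: [0.0, -0.2, 0.8]
grip_width: 0.302
```

Run:
```python
from h import *
p,R,s=pose(); print(p,np.degrees(np.arctan2(R[1,0],R[0,0])),s['force'].round(1))
s2=cap('scene')
save(s2,'b.png',(270,140,360,240),5)
# red step: disc -39, tool -36, 10 rows with ease
rows=[]
for i in range(1,11):
    f=(1-np.cos(np.pi*i/10))/2; rows.append([*peg(-128.8-39*f),62,231.2-36*f])
plan(rows,.02,[*peg(-128.8),62,231.2])
```

```text
[448.92847094 132.20878627  60.29059817] -128.7567720813075 [ 0.  -0.2  0.8]
[{"offset": [-0.0, 0.001, 0.0], "angular": [0, 0, 0.9], "jaw": 0.02}, {"offset": [-0.0, 0.006, 0.0], "angular": [0, 0, 3.4], "jaw": 0.02}, {"offset": [-0.001, 0.012, 0.0], "angular": [0, 0, 7.4], "jaw": 0.02}, {"offset": [-0.002, 0.02, 0.0], "angular": [0, 0, 12.4], "jaw": 0.02}, {"offset": [-0.005, 0.028, 0.0], "angular": [0, 0, 18.0], "jaw": 0.02}]
[{"offset": [-0.0, 0.009, 0.0], "angular": [0, 0, 5.6], "jaw": 0.02}, {"offset": [-0.002, 0.017, 0.0], "angular": [0, 0, 10.6], "jaw": 0.02}, {"offset": [-0.004, 0.023, 0.0], "angular": [0, 0, 14.6], "jaw": 0.02}, {"offset": [-0.005, 0.027, 0.0], "angular": [0, 0, 17.1], "jaw": 0.02}, {"offset": [-0.005, 0.029, 0.0], "angular": [0, 0, 18.0], "jaw": 0.02}]
```

View pics/b.png

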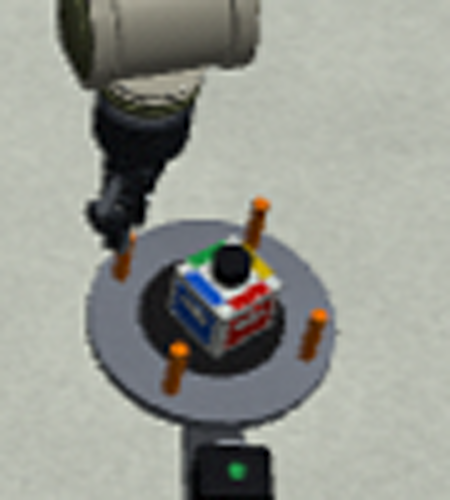

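The fingers straddle the peg at crop (122,250), and the force is near zero. Starting the turn to red.

Emit:
{"name": "move_arm", "arguments": {"motion": [{"offset": [0.0, 0.001, 0.0], "angular": [0, 0, 0.9], "jaw": 0.02}, {"offset": [0.0, 0.006, 0.0], "angular": [0, 0, 3.4], "jaw": 0.02}, {"offset": [-0.001, 0.012, 0.0], "angular": [0, 0, 7.4], "jaw": 0.02}, {"offset": [-0.002, 0.02, 0.0], "angular": [0, 0, 12.4], "jaw": 0.02}, {"offset": [-0.005, 0.028, 0.0], "angular": [0, 0, 18.0], "jaw": 0.02}]}}

```text
time_s: 2.9
eef_pos: [431.3, 153.5, 62.1]
ee_rot: [0.001, -0.284, 0.959, -0.0]
force: [-1.1, -0.6, -1.1]
grip_width: 0.229
```

Emit:
{"name": "move_arm", "arguments": {"motion": [{"offset": [0.0, 0.009, 0.0], "angular": [0, 0, 5.6], "jaw": 0.02}, {"offset": [-0.002, 0.017, 0.0], "angular": [0, 0, 10.6], "jaw": 0.02}, {"offset": [-0.004, 0.023, 0.0], "angular": [0, 0, 14.6], "jaw": 0.02}, {"offset": [-0.005, 0.027, 0.0], "angular": [0, 0, 17.1], "jaw": 0.02}, {"offset": [-0.005, 0.029, 0.0], "angular": [0, 0, 18.0], "jaw": 0.02}]}}

```text
time_s: 3.52
eef_pos: [419.8, 180.6, 62.0]
ee_rot: [0.001, -0.132, 0.991, -0.0]
force: [-0.1, -0.4, 0.5]
grip_width: 0.237
```

```bash
cat >> h.py <<'E'
L=AX+160*np.array([np.cos(np.radians(-13.1)),np.sin(np.radians(-13.1))])
def look(name=None):
    p,R,st=pose(); ya=np.degrees(np.arctan2(R[1,0],R[0,0])); d=p[:2]-AX
    print('tcp',p.round(1),'yaw',ya.round(1),'polar',np.hypot(*d).round(1),np.degrees(np.arctan2(d[1],d[0])).round(1),'F',st['force'].round(1),'t',st['time_s'],'grip',round(st['grip_width'],3),'q6',st['joints'][5].round(2))
    for n in('scene','top'):
        c=cap(n); u=proj(c,[*AX,70]).astype(int); bx=(u[0]-22,u[1]-22,u[0]+22,u[1]+22); 
        if name and n=='scene': save(c,name,(270,140,360,240),5)
        pts={}
        for k in('red','yellow','green','blue'):
            b=blobs(c,*COL[k],bx,6)
            for ce,a in b: print(n,k,ce,a,ray(c,*ce,67)[:2].round(1))
        # cap: black blob on top z=82
        for ce,a in blobs(c,(7,120,60),(17,255,255),(u[0]-45,u[1]-45,u[0]+45,u[1]+45),6):
            w=ray(c,*ce,65)[:2]; d=w-AX; print(n,'peg',np.hypot(*d).round(0),np.degrees(np.arctan2(d[1],d[0])).round(1),a)
E
python3 -c "
from h import *
look('c.png')"
```

```text
tcp [419.8 180.6  62. ] yaw -164.8 polar 85.2 -167.5 F [-0.1 -0.4  0.5] t 3.525 grip 0.237 q6 -1.69
scene red [315.17 200.33] 18 [521.3 203.7]
scene yellow [321.39 195.35] 23 [501.1 236. ]
scene blue [308.1  195.28] 29 [491.4 181.8]
scene peg 75.0 -161.1 21
scene peg 83.0 101.6 27
scene peg 84.0 -72.6 28
scene peg 88.0 14.7 32
top red [184.11 189.78] 27 [537.1 200.8]
top yellow [175.11 196.29] 35 [516.  230.9]
top blue [190.63 198.3 ] 30 [508.1 179.4]
top peg 86.0 15.5 19
top peg 85.0 -74.1 16
top peg 89.0 101.7 9
```

View pics/c.png

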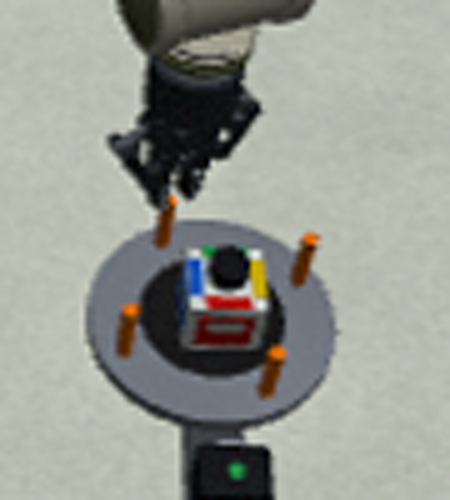

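Red faces the camera to about 6°. The fingers look high on the peg, at crop (165,205) and (188,195). I'll check the tip height by projection before correcting.

Run:
```python
from h import *
c=cap('scene'); p,R,s=pose()
print('crop px tip z51,z62; pegtop', [((proj(c,q)-[270,140])*5).round(0).tolist() for q in ([*p[:2],51],[*p[:2],62],[*peg(-164.5),90],[*peg(-164.5),30],[*(p+R[:,1]*17)[:2],51],[*(p-R[:,1]*17)[:2],51])])
b=[*p[:2],62,-164.8]
plan([[*peg(-169.5),50,-166],[*peg(-172),48,-168],[*peg(-173.5),48,-169],[*peg(-173.5),48,-169],[*peg(-173.5),48,-169]],.018,b)
```

```text
crop px tip z51,z62; pegtop [[165.0, 221.0], [166.0, 213.0], [166.0, 195.0], [158.0, 238.0], [182.0, 215.0], [147.0, 228.0]]
[{"offset": [-0.001, 0.003, 0.012], "angular": [0, 0, 1.2], "jaw": 0.018}, {"offset": [-0.001, 0.007, 0.014], "angular": [0, 0, 3.2], "jaw": 0.018}, {"offset": [-0.001, 0.009, 0.014], "angular": [0, 0, 4.2], "jaw": 0.018}, {"offset": [-0.001, 0.009, 0.014], "angular": [0, 0, 4.2], "jaw": 0.018}, {"offset": [-0.001, 0.009, 0.014], "angular": [0, 0, 4.2], "jaw": 0.018}]
```

Emit:
{"name": "move_arm", "arguments": {"motion": [{"offset": [-0.001, 0.003, 0.012], "angular": [0, 0, 1.2], "jaw": 0.018}, {"offset": [-0.001, 0.007, 0.014], "angular": [0, 0, 3.2], "jaw": 0.018}, {"offset": [-0.001, 0.009, 0.014], "angular": [0, 0, 4.2], "jaw": 0.018}, {"offset": [-0.001, 0.009, 0.014], "angular": [0, 0, 4.2], "jaw": 0.018}, {"offset": [-0.001, 0.009, 0.014], "angular": [0, 0, 4.2], "jaw": 0.018}]}}

```text
time_s: 4.3
eef_pos: [418.0, 189.3, 47.3]
ee_rot: [0.0, -0.096, 0.995, 0.0]
force: [-0.0, 0.0, 0.6]
grip_width: 0.21
```

```bash
python3 -c "
from h import *
look('d.png')"
```

```text
tcp [418.  189.3  47.3] yaw -169.0 polar 85.5 -173.5 F [-0.   0.   0.6] t 4.3 grip 0.21 q6 -1.59
scene red [314.26 200.16] 19 [519.8 200.2]
scene yellow [321. 196.] 21 [504.1 233.4]
scene blue [308.   194.52] 25 [487.5 182.4]
scene peg 79.0 -171.2 21
scene peg 83.0 94.2 27
scene peg 86.0 -78.4 24
scene peg 87.0 8.9 31
top red [185.94 189.84] 31 [536.8 194.7]
top yellow [175.54 195.3 ] 37 [519.3 229.5]
top green [177.83 203.83] 6 [490.6 222.1]
top blue [191.04 198.54] 26 [507.2 178.1]
top peg 87.0 9.4 15
top peg 84.0 -80.3 16
top peg 87.0 97.2 16
```

View pics/d.png

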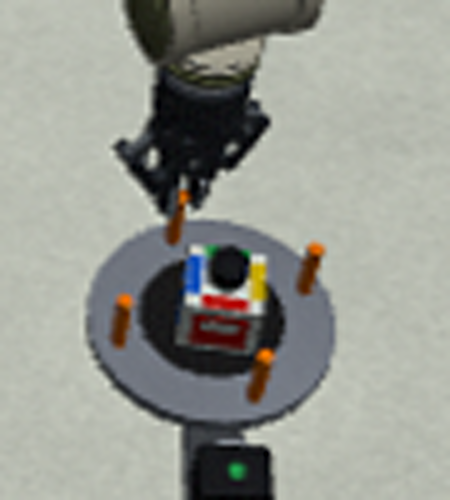

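Red is square to within about 2°, and the fingers straddle the peg properly. Holding, then the turn to yellow.

Emit:
{"name": "move_arm", "arguments": {"motion": [{"offset": [0, 0, 0], "angular": [0, 0, 0], "jaw": 0.018}, {"offset": [0, 0, 0], "angular": [0, 0, 0], "jaw": 0.018}, {"offset": [0, 0, 0], "angular": [0, 0, 0], "jaw": 0.018}, {"offset": [0, 0, 0], "angular": [0, 0, 0], "jaw": 0.018}, {"offset": [0, 0, 0], "angular": [0, 0, 0], "jaw": 0.018}]}}

```text
time_s: 5.03
eef_pos: [418.0, 189.3, 47.3]
ee_rot: [-0.0, -0.096, 0.995, -0.0]
force: [-0.4, -0.4, 1.5]
grip_width: 0.206
```

Emit:
{"name": "move_arm", "arguments": {"motion": [{"offset": [0, 0, 0], "angular": [0, 0, 0], "jaw": 0.018}, {"offset": [0, 0, 0], "angular": [0, 0, 0], "jaw": 0.018}, {"offset": [0, 0, 0], "angular": [0, 0, 0], "jaw": 0.018}, {"offset": [0, 0, 0], "angular": [0, 0, 0], "jaw": 0.018}, {"offset": [0, 0, 0], "angular": [0, 0, 0], "jaw": 0.018}]}}

```text
time_s: 5.65
eef_pos: [418.0, 189.3, 47.3]
ee_rot: [0.0, -0.096, 0.995, -0.0]
force: [-0.7, 0.5, 0.1]
grip_width: 0.213
```

```bash
cat >> h.py <<'E'
def turn(a0,da,y0,dy,n=15,jaw=.018,z=48):
    f=[(1-np.cos(np.pi*i/n))/2 for i in range(1,n+1)]
    plan([[*peg(a0+da*k),z,y0+dy*k] for k in f],jaw,[*peg(a0),z,y0])
E
python3 -c "
from h import *
p,R,s=pose(); print(p,s['time_s'])
turn(-173.5,-85,-169,-76)"
```

```text
[417.98570026 189.29319213  47.30369543] 5.65
[{"offset": [-0.0, 0.001, 0.0], "angular": [0, 0, 0.8], "jaw": 0.018}, {"offset": [-0.001, 0.005, 0.0], "angular": [0, 0, 3.3], "jaw": 0.018}, {"offset": [-0.002, 0.012, 0.0], "angular": [0, 0, 7.3], "jaw": 0.018}, {"offset": [-0.004, 0.02, 0.0], "angular": [0, 0, 12.6], "jaw": 0.018}, {"offset": [-0.008, 0.03, 0.0], "angular": [0, 0, 19.0], "jaw": 0.018}]
[{"offset": [-0.002, 0.012, 0.0], "angular": [0, 0, 7.3], "jaw": 0.018}, {"offset": [-0.007, 0.024, 0.0], "angular": [0, 0, 15.0], "jaw": 0.018}, {"offset": [-0.013, 0.036, 0.0], "angular": [0, 0, 23.0], "jaw": 0.018}, {"offset": [-0.02, 0.046, 0.0], "angular": [0, 0, 30.7], "jaw": 0.018}, {"offset": [-0.029, 0.055, 0.0], "angular": [0, 0, 38.0], "jaw": 0.018}]
[{"offset": [-0.003, 0.01, 0.0], "angular": [0, 0, 6.4], "jaw": 0.018}, {"offset": [-0.006, 0.018, 0.0], "angular": [0, 0, 11.7], "jaw": 0.018}, {"offset": [-0.009, 0.024, 0.0], "angular": [0, 0, 15.7], "jaw": 0.018}, {"offset": [-0.011, 0.028, 0.0], "angular": [0, 0, 18.2], "jaw": 0.018}, {"offset": [-0.012, 0.029, 0.0], "angular": [0, 0, 19.0], "jaw": 0.018}]
```

Emit:
{"name": "move_arm", "arguments": {"motion": [{"offset": [0.0, 0.001, 0.0], "angular": [0, 0, 0.8], "jaw": 0.018}, {"offset": [-0.001, 0.005, 0.0], "angular": [0, 0, 3.3], "jaw": 0.018}, {"offset": [-0.002, 0.012, 0.0], "angular": [0, 0, 7.3], "jaw": 0.018}, {"offset": [-0.004, 0.02, 0.0], "angular": [0, 0, 12.6], "jaw": 0.018}, {"offset": [-0.008, 0.03, 0.0], "angular": [0, 0, 19.0], "jaw": 0.018}]}}

```text
time_s: 6.28
eef_pos: [419.9, 220.4, 47.2]
ee_rot: [-0.0, 0.072, 0.997, -0.0]
force: [-0.5, -0.7, 0.7]
grip_width: 0.21
```

Emit:
{"name": "move_arm", "arguments": {"motion": [{"offset": [-0.002, 0.012, 0.0], "angular": [0, 0, 7.3], "jaw": 0.018}, {"offset": [-0.007, 0.024, 0.0], "angular": [0, 0, 15.0], "jaw": 0.018}, {"offset": [-0.013, 0.036, 0.0], "angular": [0, 0, 23.0], "jaw": 0.018}, {"offset": [-0.02, 0.046, 0.0], "angular": [0, 0, 30.7], "jaw": 0.018}, {"offset": [-0.029, 0.055, 0.0], "angular": [0, 0, 38.0], "jaw": 0.018}]}}

```text
time_s: 6.9
eef_pos: [456.3, 271.1, 47.1]
ee_rot: [-0.0, 0.393, 0.92, -0.0]
force: [-0.6, -1.1, 0.8]
grip_width: 0.206
```

Emit:
{"name": "move_arm", "arguments": {"motion": [{"offset": [-0.003, 0.01, 0.0], "angular": [0, 0, 6.4], "jaw": 0.018}, {"offset": [-0.006, 0.018, 0.0], "angular": [0, 0, 11.7], "jaw": 0.018}, {"offset": [-0.009, 0.024, 0.0], "angular": [0, 0, 15.7], "jaw": 0.018}, {"offset": [-0.011, 0.028, 0.0], "angular": [0, 0, 18.2], "jaw": 0.018}, {"offset": [-0.012, 0.029, 0.0], "angular": [0, 0, 19.0], "jaw": 0.018}]}}

```text
time_s: 7.52
eef_pos: [485.6, 282.3, 47.1]
ee_rot: [-0.0, 0.538, 0.843, -0.0]
force: [-1.2, 0.6, 0.2]
grip_width: 0.208
```

```bash
python3 -c "
from h import *
look('e.png')"
```

```text
tcp [485.6 282.3  47.1] yaw 115.0 polar 85.1 101.8 F [-1.2  0.6  0.2] t 7.525 grip 0.208 q6 -0.12
scene red [306.21 194.11] 19 [484.2 175.6]
scene yellow [313.15 199.96] 26 [518.1 196. ]
scene green [319.35 194.95] 20 [497.7 228.2]
scene blue [309.83 189.67] 6 [464.3 196.6]
scene peg 81.0 -165.4 24
scene peg 83.0 101.8 24
scene peg 85.0 -73.5 28
scene peg 87.0 14.1 31
top red [193.   200.42] 26 [500.8 171.6]
top yellow [187.15 190.66] 41 [534.  190.7]
top green [177.69 196.81] 26 [514.1 222.4]
top blue [183.66 206.31] 35 [481.8 202.8]
top peg 86.0 14.7 20
top peg 85.0 -75.2 18
top peg 84.0 -166.6 18
```

View pics/e.png

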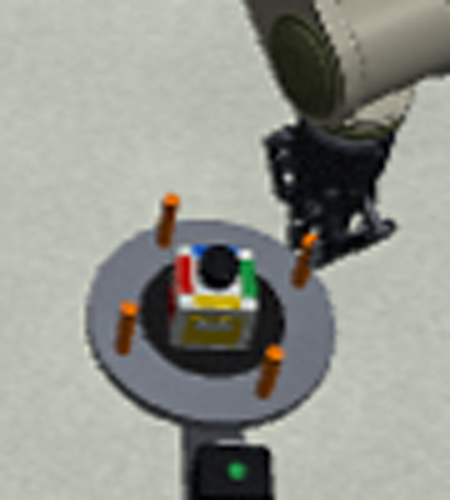

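Yellow is square to about 1.5° and the bottle is central on the disc. Holding, then on to green.

Emit:
{"name": "move_arm", "arguments": {"motion": [{"offset": [0, 0, 0], "angular": [0, 0, 0], "jaw": 0.018}, {"offset": [0, 0, 0], "angular": [0, 0, 0], "jaw": 0.018}, {"offset": [0, 0, 0], "angular": [0, 0, 0], "jaw": 0.018}, {"offset": [0, 0, 0], "angular": [0, 0, 0], "jaw": 0.018}, {"offset": [0, 0, 0], "angular": [0, 0, 0], "jaw": 0.018}]}}

```text
time_s: 8.25
eef_pos: [485.7, 282.2, 47.3]
ee_rot: [-0.0, 0.537, 0.843, 0.0]
force: [0.2, 0.9, 0.4]
grip_width: 0.209
```

Emit:
{"name": "move_arm", "arguments": {"motion": [{"offset": [0, 0, 0], "angular": [0, 0, 0], "jaw": 0.018}, {"offset": [0, 0, 0], "angular": [0, 0, 0], "jaw": 0.018}, {"offset": [0, 0, 0], "angular": [0, 0, 0], "jaw": 0.018}, {"offset": [0, 0, 0], "angular": [0, 0, 0], "jaw": 0.018}, {"offset": [0, 0, 0], "angular": [0, 0, 0], "jaw": 0.018}]}}

```text
time_s: 8.88
eef_pos: [485.7, 282.2, 47.3]
ee_rot: [-0.0, 0.537, 0.843, 0.0]
force: [0.4, -0.3, 0.9]
grip_width: 0.208
```

```bash
python3 -c "
from h import *
turn(101.8,-87,115,-78)"
```

```text
[{"offset": [-0.0, 0.001, 0.0], "angular": [0, 0, 0.9], "jaw": 0.018}, {"offset": [-0.001, 0.005, 0.0], "angular": [0, 0, 3.4], "jaw": 0.018}, {"offset": [-0.004, 0.012, 0.0], "angular": [0, 0, 7.4], "jaw": 0.018}, {"offset": [-0.007, 0.02, 0.0], "angular": [0, 0, 12.9], "jaw": 0.018}, {"offset": [-0.013, 0.029, 0.0], "angular": [0, 0, 19.5], "jaw": 0.018}]
[{"offset": [-0.004, 0.012, 0.0], "angular": [0, 0, 7.4], "jaw": 0.018}, {"offset": [-0.01, 0.024, 0.0], "angular": [0, 0, 15.4], "jaw": 0.018}, {"offset": [-0.018, 0.034, 0.0], "angular": [0, 0, 23.6], "jaw": 0.018}, {"offset": [-0.028, 0.043, 0.0], "angular": [0, 0, 31.6], "jaw": 0.018}, {"offset": [-0.038, 0.05, 0.0], "angular": [0, 0, 39.0], "jaw": 0.018}]
[{"offset": [-0.004, 0.01, 0.0], "angular": [0, 0, 6.6], "jaw": 0.018}, {"offset": [-0.009, 0.018, 0.0], "angular": [0, 0, 12.1], "jaw": 0.018}, {"offset": [-0.013, 0.024, 0.0], "angular": [0, 0, 16.1], "jaw": 0.018}, {"offset": [-0.015, 0.027, 0.0], "angular": [0, 0, 18.6], "jaw": 0.018}, {"offset": [-0.016, 0.028, 0.0], "angular": [0, 0, 19.5], "jaw": 0.018}]
```

Emit:
{"name": "move_arm", "arguments": {"motion": [{"offset": [0.0, 0.001, 0.0], "angular": [0, 0, 0.9], "jaw": 0.018}, {"offset": [-0.001, 0.005, 0.0], "angular": [0, 0, 3.4], "jaw": 0.018}, {"offset": [-0.004, 0.012, 0.0], "angular": [0, 0, 7.4], "jaw": 0.018}, {"offset": [-0.007, 0.02, 0.0], "angular": [0, 0, 12.9], "jaw": 0.018}, {"offset": [-0.013, 0.029, 0.0], "angular": [0, 0, 19.5], "jaw": 0.018}]}}

```text
time_s: 9.5
eef_pos: [517.4, 282.9, 47.2]
ee_rot: [-0.0, 0.674, 0.739, -0.0]
force: [-1.3, 0.7, -0.3]
grip_width: 0.21
```

Emit:
{"name": "move_arm", "arguments": {"motion": [{"offset": [-0.004, 0.012, 0.0], "angular": [0, 0, 7.4], "jaw": 0.018}, {"offset": [-0.01, 0.024, 0.0], "angular": [0, 0, 15.4], "jaw": 0.018}, {"offset": [-0.018, 0.034, 0.0], "angular": [0, 0, 23.6], "jaw": 0.018}, {"offset": [-0.028, 0.043, 0.0], "angular": [0, 0, 31.6], "jaw": 0.018}, {"offset": [-0.038, 0.05, 0.0], "angular": [0, 0, 39.0], "jaw": 0.018}]}}

```text
time_s: 10.12
eef_pos: [571.1, 249.6, 47.2]
ee_rot: [-0.0, 0.882, 0.471, 0.0]
force: [-1.0, 1.0, 0.0]
grip_width: 0.214
```

Emit:
{"name": "move_arm", "arguments": {"motion": [{"offset": [-0.004, 0.01, 0.0], "angular": [0, 0, 6.6], "jaw": 0.018}, {"offset": [-0.009, 0.018, 0.0], "angular": [0, 0, 12.1], "jaw": 0.018}, {"offset": [-0.013, 0.024, 0.0], "angular": [0, 0, 16.1], "jaw": 0.018}, {"offset": [-0.015, 0.027, 0.0], "angular": [0, 0, 18.6], "jaw": 0.018}, {"offset": [-0.016, 0.028, 0.0], "angular": [0, 0, 19.5], "jaw": 0.018}]}}

```text
time_s: 10.75
eef_pos: [585.4, 220.8, 47.2]
ee_rot: [-0.0, 0.948, 0.317, -0.0]
force: [-0.2, 0.6, -1.2]
grip_width: 0.216
```

```bash
python3 -c "
from h import *
look('f.png')"
```

```text
tcp [585.4 220.8  47.2] yaw 36.9 polar 85.2 14.8 F [-0.2  0.6 -1.2] t 10.75 grip 0.216 q6 1.1
scene yellow [306.23 193.27] 26 [480.  176.8]
scene green [313.24 198.47] 17 [510.8 198.4]
scene blue [319.3  193.43] 23 [490.1 230.2]
scene peg 79.0 -162.8 26
scene peg 84.0 -72.2 28
scene peg 100.0 9.1 11
top yellow [192.29 203.03] 31 [492.1 174.1]
top peg 84.0 -73.3 19
top peg 86.0 -162.7 10
```

View pics/f.png

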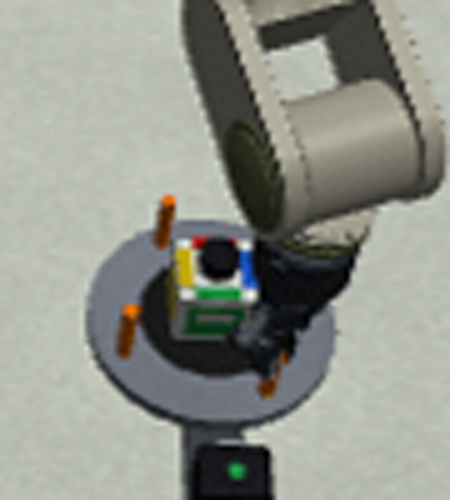

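Green is square to about 2°. The fingers are clear of the bottle. Holding, then on to blue.

Emit:
{"name": "move_arm", "arguments": {"motion": [{"offset": [0, 0, 0], "angular": [0, 0, 0], "jaw": 0.018}, {"offset": [0, 0, 0], "angular": [0, 0, 0], "jaw": 0.018}, {"offset": [0, 0, 0], "angular": [0, 0, 0], "jaw": 0.018}, {"offset": [0, 0, 0], "angular": [0, 0, 0], "jaw": 0.018}, {"offset": [0, 0, 0], "angular": [0, 0, 0], "jaw": 0.018}]}}

```text
time_s: 11.48
eef_pos: [585.4, 220.9, 47.3]
ee_rot: [0.0, 0.948, 0.317, 0.0]
force: [0.2, 0.4, -0.2]
grip_width: 0.212
```

Emit:
{"name": "move_arm", "arguments": {"motion": [{"offset": [0, 0, 0], "angular": [0, 0, 0], "jaw": 0.018}, {"offset": [0, 0, 0], "angular": [0, 0, 0], "jaw": 0.018}, {"offset": [0, 0, 0], "angular": [0, 0, 0], "jaw": 0.018}, {"offset": [0, 0, 0], "angular": [0, 0, 0], "jaw": 0.018}, {"offset": [0, 0, 0], "angular": [0, 0, 0], "jaw": 0.018}]}}

```text
time_s: 12.1
eef_pos: [585.4, 220.9, 47.3]
ee_rot: [-0.0, 0.948, 0.317, -0.0]
force: [0.5, -0.8, -0.7]
grip_width: 0.21
```

```bash
python3 -c "
from h import *
turn(14.8,-91,37,-89)"
```

```text
[{"offset": [-0.001, 0.001, 0.0], "angular": [0, 0, 1.0], "jaw": 0.018}, {"offset": [-0.002, 0.005, 0.0], "angular": [0, 0, 3.8], "jaw": 0.018}, {"offset": [-0.006, 0.012, 0.0], "angular": [0, 0, 8.5], "jaw": 0.018}, {"offset": [-0.011, 0.019, 0.0], "angular": [0, 0, 14.7], "jaw": 0.018}, {"offset": [-0.019, 0.028, 0.0], "angular": [0, 0, 22.2], "jaw": 0.018}]
[{"offset": [-0.005, 0.011, 0.0], "angular": [0, 0, 8.5], "jaw": 0.018}, {"offset": [-0.014, 0.022, 0.0], "angular": [0, 0, 17.6], "jaw": 0.018}, {"offset": [-0.024, 0.032, 0.0], "angular": [0, 0, 27.0], "jaw": 0.018}, {"offset": [-0.035, 0.04, 0.0], "angular": [0, 0, 36.1], "jaw": 0.018}, {"offset": [-0.046, 0.046, 0.0], "angular": [0, 0, 44.5], "jaw": 0.018}]
[{"offset": [-0.006, 0.01, 0.0], "angular": [0, 0, 7.6], "jaw": 0.018}, {"offset": [-0.011, 0.018, 0.0], "angular": [0, 0, 13.8], "jaw": 0.018}, {"offset": [-0.016, 0.023, 0.0], "angular": [0, 0, 18.5], "jaw": 0.018}, {"offset": [-0.019, 0.027, 0.0], "angular": [0, 0, 21.3], "jaw": 0.018}, {"offset": [-0.02, 0.028, 0.0], "angular": [0, 0, 22.3], "jaw": 0.018}]
```

Emit:
{"name": "move_arm", "arguments": {"motion": [{"offset": [-0.001, 0.001, 0.0], "angular": [0, 0, 1.0], "jaw": 0.018}, {"offset": [-0.002, 0.005, 0.0], "angular": [0, 0, 3.8], "jaw": 0.018}, {"offset": [-0.006, 0.012, 0.0], "angular": [0, 0, 8.5], "jaw": 0.018}, {"offset": [-0.011, 0.019, 0.0], "angular": [0, 0, 14.7], "jaw": 0.018}, {"offset": [-0.019, 0.028, 0.0], "angular": [0, 0, 22.2], "jaw": 0.018}]}}

```text
time_s: 12.72
eef_pos: [586.9, 187.0, 47.2]
ee_rot: [-0.0, 0.992, 0.127, -0.0]
force: [-1.6, 0.7, -0.1]
grip_width: 0.21
```

Emit:
{"name": "move_arm", "arguments": {"motion": [{"offset": [-0.005, 0.011, 0.0], "angular": [0, 0, 8.5], "jaw": 0.018}, {"offset": [-0.014, 0.022, 0.0], "angular": [0, 0, 17.6], "jaw": 0.018}, {"offset": [-0.024, 0.032, 0.0], "angular": [0, 0, 27.0], "jaw": 0.018}, {"offset": [-0.035, 0.04, 0.0], "angular": [0, 0, 36.1], "jaw": 0.018}, {"offset": [-0.046, 0.046, 0.0], "angular": [0, 0, 44.5], "jaw": 0.018}]}}

```text
time_s: 13.35
eef_pos: [553.9, 130.6, 47.3]
ee_rot: [-0.0, 0.966, -0.259, -0.0]
force: [-0.3, 1.1, 0.3]
grip_width: 0.214
```

Emit:
{"name": "move_arm", "arguments": {"motion": [{"offset": [-0.006, 0.01, 0.0], "angular": [0, 0, 7.6], "jaw": 0.018}, {"offset": [-0.011, 0.018, 0.0], "angular": [0, 0, 13.8], "jaw": 0.018}, {"offset": [-0.016, 0.023, 0.0], "angular": [0, 0, 18.5], "jaw": 0.018}, {"offset": [-0.019, 0.027, 0.0], "angular": [0, 0, 21.3], "jaw": 0.018}, {"offset": [-0.02, 0.028, 0.0], "angular": [0, 0, 22.3], "jaw": 0.018}]}}

```text
time_s: 13.98
eef_pos: [523.0, 116.4, 47.4]
ee_rot: [-0.0, 0.899, -0.439, 0.0]
force: [-0.7, 1.4, 0.1]
grip_width: 0.208
```

```bash
python3 -c "
from h import *
look('g.png')"
```

```text
tcp [523.  116.4  47.4] yaw -52.1 polar 85.0 -76.4 F [-0.7  1.4  0.1] t 13.975 grip 0.208 q6 2.48
scene red [321.33 193.83] 18 [493.5 237.9]
scene green [308.27 191.55] 11 [472.8 187.5]
scene blue [314.84 198.42] 19 [511.7 205. ]
scene blue [314.33 204.36] 45 [540.2 194.8]
scene peg 84.0 101.0 26
scene peg 78.0 -85.7 7
scene peg 94.0 -67.1 12
scene peg 87.0 14.1 31
top red [174.31 198.24] 29 [509.5 233.6]
top peg 90.0 16.3 10
top peg 86.0 103.1 18
```

View pics/g.png

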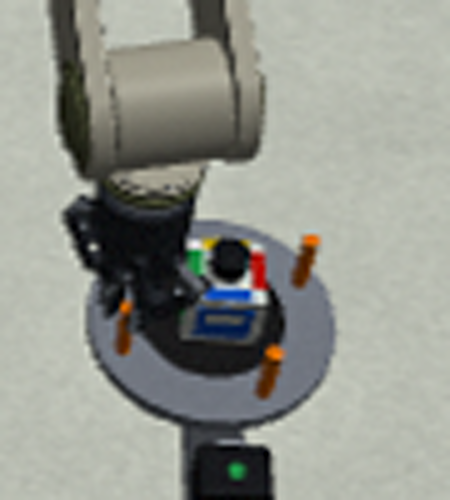

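Emit:
{"name": "move_arm", "arguments": {"motion": [{"offset": [0, 0, 0], "angular": [0, 0, 0], "jaw": 0.018}, {"offset": [0, 0, 0], "angular": [0, 0, 0], "jaw": 0.018}, {"offset": [0, 0, 0], "angular": [0, 0, 0], "jaw": 0.018}, {"offset": [0, 0, 0], "angular": [0, 0, 0], "jaw": 0.018}, {"offset": [0, 0, 0], "angular": [0, 0, 0], "jaw": 0.018}]}}

```text
time_s: 14.7
eef_pos: [523.1, 116.4, 47.3]
ee_rot: [0.0, 0.899, -0.438, -0.0]
force: [0.0, -0.1, 0.5]
grip_width: 0.206
```

Emit:
{"name": "move_arm", "arguments": {"motion": [{"offset": [0, 0, 0], "angular": [0, 0, 0], "jaw": 0.018}, {"offset": [0, 0, 0], "angular": [0, 0, 0], "jaw": 0.018}, {"offset": [0, 0, 0], "angular": [0, 0, 0], "jaw": 0.018}, {"offset": [0, 0, 0], "angular": [0, 0, 0], "jaw": 0.018}, {"offset": [0, 0, 0], "angular": [0, 0, 0], "jaw": 0.018}]}}

```text
time_s: 15.32
eef_pos: [523.1, 116.4, 47.3]
ee_rot: [-0.0, 0.899, -0.438, -0.0]
force: [0.3, 0.4, -0.2]
grip_width: 0.216
```

Emit:
{"name": "move_arm", "arguments": {"motion": [{"offset": [0, -0.001, -0.01], "angular": [0, 0, 0], "jaw": 0.018}, {"offset": [0, -0.001, -0.03], "angular": [0, 0, 0], "jaw": 0.018}, {"offset": [0, -0.001, -0.06], "angular": [0, 0, 0], "jaw": 0.018}, {"offset": [0, -0.001, -0.1], "angular": [0, 0, 0], "jaw": 0.018}, {"offset": [0, -0.001, -0.14], "angular": [0, 0, 0], "jaw": 0.018}]}}

```text
time_s: 15.95
eef_pos: [523.8, 117.1, 189.3]
ee_rot: [-0.0, 0.899, -0.438, 0.0]
force: [-0.7, -0.5, 0.5]
grip_width: 0.209
```

Run:
```python
from h import *
look()
p,R,s=pose(); print(p)
# knob K, pivot V; go to +y side of knob, fingers closed, tool y tangential (world y): yaw 0 -> tool y=-Y
K=np.array([450,-172.]);V=np.array([533.,-180.])
t=np.array([450,-128.]); rows=[]
for i in range(1,8):
    f=min(1,i/6); rows.append([*(p[:2]+(t-p[:2])*f),185-45*max(0,i-5)/2,-52.1+47*f])
rows+=[[*t,140,-5]]*2+[[*t,100,-5]]
plan(rows,0.0)
```

```text
tcp [523.8 117.1 189.3] yaw -52.0 polar 84.5 -75.8 F [-0.7 -0.5  0.5] t 15.95 grip 0.209 q6 2.48
scene red [321.33 193.83] 18 [493.5 237.9]
scene green [308.5 193. ] 14 [480.3 186.5]
scene blue [315.  198.5] 18 [512.2 205.5]
scene blue [314.33 204.36] 45 [540.2 194.8]
scene peg 70.0 -159.2 12
scene peg 84.0 101.0 26
scene peg 84.0 -74.4 26
scene peg 87.0 13.9 32
top green [190.29 199.79] 14 [503.1 180.6]
top blue [185.73 193.47] 15 [524.6 195.5]
top peg 87.0 103.3 16
[525.73495304 117.1592191  192.27583738]
[{"offset": [0.024, 0.035, 0.007], "angular": [0, 0, -7.7], "jaw": 0.0}, {"offset": [0.049, 0.07, 0.007], "angular": [0, 0, -15.6], "jaw": 0.0}, {"offset": [0.073, 0.105, 0.007], "angular": [0, 0, -23.4], "jaw": 0.0}, {"offset": [0.098, 0.14, 0.007], "angular": [0, 0, -31.2], "jaw": 0.0}, {"offset": [0.122, 0.176, 0.007], "angular": [0, 0, -39.1], "jaw": 0.0}]
[{"offset": [-0.003, 0.042, 0.023], "angular": [0, 0, -7.8], "jaw": 0.0}, {"offset": [-0.003, 0.042, 0.045], "angular": [0, 0, -7.8], "jaw": 0.0}, {"offset": [-0.003, 0.042, 0.045], "angular": [0, 0, -7.9], "jaw": 0.0}, {"offset": [-0.003, 0.042, 0.045], "angular": [0, 0, -7.9], "jaw": 0.0}, {"offset": [-0.003, 0.042, 0.085], "angular": [0, 0, -7.9], "jaw": 0.0}]
```

Emit:
{"name": "move_arm", "arguments": {"motion": [{"offset": [0.024, 0.035, 0.007], "angular": [0, 0, -7.7], "jaw": 0.0}, {"offset": [0.049, 0.07, 0.007], "angular": [0, 0, -15.6], "jaw": 0.0}, {"offset": [0.073, 0.105, 0.007], "angular": [0, 0, -23.4], "jaw": 0.0}, {"offset": [0.098, 0.14, 0.007], "angular": [0, 0, -31.2], "jaw": 0.0}, {"offset": [0.122, 0.176, 0.007], "angular": [0, 0, -39.1], "jaw": 0.0}]}}

```text
time_s: 16.68
eef_pos: [459.6, -88.7, 180.4]
ee_rot: [0.0, 0.994, -0.11, 0.0]
force: [0.6, -0.8, -0.0]
grip_width: -0.001
```

Emit:
{"name": "move_arm", "arguments": {"motion": [{"offset": [-0.003, 0.042, 0.023], "angular": [0, 0, -7.8], "jaw": 0.0}, {"offset": [-0.003, 0.042, 0.045], "angular": [0, 0, -7.8], "jaw": 0.0}, {"offset": [-0.003, 0.042, 0.045], "angular": [0, 0, -7.9], "jaw": 0.0}, {"offset": [-0.003, 0.042, 0.045], "angular": [0, 0, -7.9], "jaw": 0.0}, {"offset": [-0.003, 0.042, 0.085], "angular": [0, 0, -7.9], "jaw": 0.0}]}}

```text
time_s: 17.3
eef_pos: [450.3, -128.4, 97.7]
ee_rot: [0.002, 0.999, -0.043, 0.003]
force: [0.2, -0.8, -0.5]
grip_width: 0.003
```

Run:
```python
from h import *
look()
p,R,s=pose(); print(p)
c=cap('scene'); save(c,'k.png',(190,150,350,250),5)
V=np.array([533.,-180.]); a0=174.5
# finger centre path: 23.5 mm behind the knob along tangent (perp. contact), tool y = tangent dir
def fp(th,gap=23.5):
    a=np.radians(a0+th); r=np.array([np.cos(a),np.sin(a)]); t=np.array([-r[1],r[0]]); return [*(V+85*r-gap*t),100,a0+th-180]
rows=[fp(0,30)]+[fp(th) for th in np.linspace(0,56,14)]
plan(rows,0.0)
```

```text
tcp [ 450.3 -128.4   97.7] yaw -4.9 polar 331.7 -99.1 F [ 0.2 -0.8 -0.5] t 17.3 grip 0.003 q6 1.13
scene red [321.33 193.83] 18 [493.5 237.9]
scene green [308.5 193. ] 14 [480.3 186.5]
scene blue [315.  198.5] 18 [512.2 205.5]
scene blue [314.33 204.36] 45 [540.2 194.8]
scene peg 81.0 -165.6 23
scene peg 84.0 101.0 26
scene peg 84.0 -74.4 26
scene peg 87.0 14.1 31
top red [174.37 198.27] 30 [509.4 233.4]
top yellow [180.08 208.11] 37 [476.1 214.8]
top green [189.67 202.24] 21 [495.  182.8]
top blue [183.85 192.34] 41 [528.6 201.8]
top peg 86.0 14.7 19
top peg 84.0 -75.1 19
top peg 87.0 103.3 17
top peg 84.0 -167.1 16
[ 446.78155612 -126.53712123   93.57555983]
[{"offset": [0.005, 0.015, -0.005], "angular": [0, 0, 0.5], "jaw": 0.0}, {"offset": [0.005, 0.021, -0.005], "angular": [0, 0, 0.5], "jaw": 0.0}, {"offset": [0.003, 0.027, -0.005], "angular": [0, 0, -3.8], "jaw": 0.0}, {"offset": [0.002, 0.034, -0.005], "angular": [0, 0, -8.1], "jaw": 0.0}, {"offset": [0.001, 0.041, -0.005], "angular": [0, 0, -12.4], "jaw": 0.0}]
[{"offset": [-0.001, 0.006, 0.0], "angular": [0, 0, -4.3], "jaw": 0.0}, {"offset": [-0.002, 0.013, 0.0], "angular": [0, 0, -8.6], "jaw": 0.0}, {"offset": [-0.003, 0.019, 0.0], "angular": [0, 0, -12.9], "jaw": 0.0}, {"offset": [-0.003, 0.026, 0.0], "angular": [0, 0, -17.2], "jaw": 0.0}, {"offset": [-0.002, 0.033, 0.0], "angular": [0, 0, -21.5], "jaw": 0.0}]
[{"offset": [-0.001, 0.006, 0.0], "angular": [0, 0, -4.3], "jaw": 0.0}, {"offset": [-0.003, 0.013, 0.0], "angular": [0, 0, -8.6], "jaw": 0.0}, {"offset": [-0.003, 0.019, 0.0], "angular": [0, 0, -12.9], "jaw": 0.0}, {"offset": [-0.003, 0.026, 0.0], "angular": [0, 0, -17.3], "jaw": 0.0}, {"offset": [-0.003, 0.032, 0.0], "angular": [0, 0, -21.6], "jaw": 0.0}]
```

View pics/k.png

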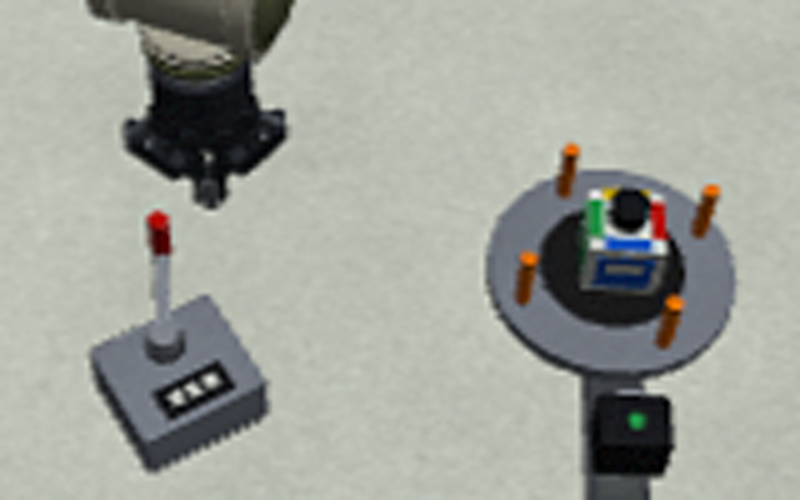

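Blue is facing the camera within about 2° with the robot clear. The knob is at crop (158,232), and the closed fingers are to its right at (210,190). Now the lever push.

Run:
```python
from h import *
V=np.array([533.,-180.]); a0=174.5
def fp(th,gap=23.5):
    a=np.radians(a0+th); r=np.array([np.cos(a),np.sin(a)]); t=np.array([-r[1],r[0]]); return [*(V+85*r-gap*t),98,a0+th-180]
b=[450,-128,100,-5]
plan([fp(0,36)]*2+[fp(0,30),fp(0,25)]+[fp(th) for th in np.linspace(2,44,11)],0.0,b)
print(pose()[0])
```

```text
[{"offset": [0.003, 0.008, 0.002], "angular": [0, 0, 0.5], "jaw": 0.0}, {"offset": [0.003, 0.008, 0.002], "angular": [0, 0, 0.5], "jaw": 0.0}, {"offset": [0.002, 0.014, 0.002], "angular": [0, 0, 0.5], "jaw": 0.0}, {"offset": [0.002, 0.019, 0.002], "angular": [0, 0, 0.5], "jaw": 0.0}, {"offset": [0.002, 0.023, 0.002], "angular": [0, 0, -1.5], "jaw": 0.0}]
[{"offset": [-0.002, 0.007, 0.0], "angular": [0, 0, -4.2], "jaw": 0.0}, {"offset": [-0.003, 0.013, 0.0], "angular": [0, 0, -8.4], "jaw": 0.0}, {"offset": [-0.003, 0.019, 0.0], "angular": [0, 0, -12.6], "jaw": 0.0}, {"offset": [-0.004, 0.026, 0.0], "angular": [0, 0, -16.8], "jaw": 0.0}, {"offset": [-0.003, 0.032, 0.0], "angular": [0, 0, -21.0], "jaw": 0.0}]
[{"offset": [-0.002, 0.007, 0.0], "angular": [0, 0, -4.2], "jaw": 0.0}, {"offset": [-0.003, 0.013, 0.0], "angular": [0, 0, -8.4], "jaw": 0.0}, {"offset": [-0.003, 0.019, 0.0], "angular": [0, 0, -12.6], "jaw": 0.0}, {"offset": [-0.003, 0.026, 0.0], "angular": [0, 0, -16.8], "jaw": 0.0}, {"offset": [-0.003, 0.032, 0.0], "angular": [0, 0, -21.0], "jaw": 0.0}]
[ 447.69448632 -127.12154814   95.31718866]
```

Emit:
{"name": "move_arm", "arguments": {"motion": [{"offset": [0.003, 0.008, 0.002], "angular": [0, 0, 0.5], "jaw": 0.0}, {"offset": [0.003, 0.008, 0.002], "angular": [0, 0, 0.5], "jaw": 0.0}, {"offset": [0.002, 0.014, 0.002], "angular": [0, 0, 0.5], "jaw": 0.0}, {"offset": [0.002, 0.019, 0.002], "angular": [0, 0, 0.5], "jaw": 0.0}, {"offset": [0.002, 0.023, 0.002], "angular": [0, 0, -1.5], "jaw": 0.0}]}}

```text
time_s: 18.08
eef_pos: [447.9, -151.3, 93.4]
ee_rot: [0.0, 1.0, -0.03, 0.0]
force: [-0.2, 0.2, -0.3]
grip_width: -0.003
```

Emit:
{"name": "move_arm", "arguments": {"motion": [{"offset": [-0.002, 0.007, 0.0], "angular": [0, 0, -4.2], "jaw": 0.0}, {"offset": [-0.003, 0.013, 0.0], "angular": [0, 0, -8.4], "jaw": 0.0}, {"offset": [-0.003, 0.019, 0.0], "angular": [0, 0, -12.6], "jaw": 0.0}, {"offset": [-0.004, 0.026, 0.0], "angular": [0, 0, -16.8], "jaw": 0.0}, {"offset": [-0.003, 0.032, 0.0], "angular": [0, 0, -21.0], "jaw": 0.0}]}}

```text
time_s: 18.7
eef_pos: [442.9, -183.1, 93.4]
ee_rot: [0.0, 0.988, 0.153, 0.0]
force: [0.3, -0.1, -0.2]
grip_width: -0.002
```

```bash
cat >> h.py <<'E'
def lev():
    p,R,s=pose(); V=np.array([533.,-180.]); print(p.round(1),'F',s['force'].round(1),'t',s['time_s'],'yaw',np.degrees(np.arctan2(R[1,0],R[0,0])).round(1))
    for n in('top','scene'):
        c=cap(n); u=proj(c,[*V,80]).astype(int)
        for ce,a in blobs(c,*COL['red'],(u[0]-45,u[1]-45,u[0]+45,u[1]+45),2):
            w=ray(c,*ce,100)[:2]-V; print(n,a,np.hypot(*w).round(0),(np.degrees(np.arctan2(w[1],w[0]))%360).round(1))
E
python3 -c "
from h import *
lev()"
```

```text
[ 442.9 -183.1   93.4] F [ 0.3 -0.1 -0.2] t 18.7 yaw 17.6
scene 12 84.0 174.1
```

The knob hasn't moved in the scene view and there is no force, so the tips may be passing over it. I'll measure the tip height numerically in the stored crop.

Run:
```python
from h import *
c=cap('scene'); 
for z in (82,95,110,125): print(z,'crop k px at k-time',((proj(c,[449,-128,z])-[190,150])*5).round(0), 'now',proj(c,[443,-183,z]).round(1))
print('knob top/bottom px',proj(c,[450,-172,111]).round(1),proj(c,[450,-172,65]).round(1))
g=cv2.cvtColor(c[0],cv2.COLOR_RGB2GRAY); print(g[170:205,205:240:1].tolist().__len__())
for r in range(172,206): print(r,' '.join('%3d'%x for x in g[r,204:238]))
```

```text
82 crop k px at k-time [211. 226.] now [218.6 196. ]
95 crop k px at k-time [210. 217.] now [218.4 194. ]
110 crop k px at k-time [210. 206.] now [218.1 191.8]
125 crop k px at k-time [209. 194.] now [217.8 189.5]
knob top/bottom px [221.  192.7] [221.8 199.4]
35
172 198 101   6  12  14  14  17  10  13  18  16  14  16  16  20  19  15  20  20  20  20  16  29  36  32  37  30  88 177 192 192 190 190 191
173 200 101   6   7  17   9  11  10  20  12  11  14  14  17  19  18  18  20  17  19  18  18  34  39  30  26  21   9 172 192 190 189 188 188
174 162  72   2   9   8  13  13  13  13  15  15  12  14  16  19  21  15  23  17  19  17  27  50  60  35  16  20  52 176 191 187 188 187 186
175 111  27   9  15  15  11  15  15  18  14  11  15  18  17  20  13  21  23  19  19  18  29  26  66  40  11  30 134 185 190 185 188 187 189
176 115  33  25  27  35  22  11  13  13  14  15  11  18  17  21  23  13  20  18  19  24  26  21  23  14  20 140 188 189 187 185 187 187 185
177 142  76  31  17  16  19  18  16  16  21  21  18  13  13  17  20  18  15  18  13  30  25  23  14  13  99 181 192 190 189 187 187 188 
[... 3223 characters left out ...]

201 191 193 191 191 191 190 189 189 193 188 185 187 190 190 192 190 138 107 133 120 184 197 193 187 187 186 190 187 185 184 184 190 195 190
202 194 192 191 192 193 192 189 189 190 191 191 189 188 188 189 187 135 127 133 130 181 194 190 186 186 190 190 188 190 187 182 188 191 188
203 190 192 195 195 193 189 187 188 188 193 196 190 188 186 185 187 165 144 133 137 182 186 185 187 187 185 187 184 186 187 189 190 190 184
204 192 193 196 195 193 188 185 187 187 188 191 187 185 185 186 186 162 142 132 137 179 185 184 187 189 185 185 187 188 188 190 189 186 185
205 193 192 190 188 187 189 189 187 190 189 186 185 185 187 184 183 163 142 132 140 179 187 186 188 191 187 186 188 188 191 190 187 185 185
```

The tip's lower edge is at about row 192, which puts it near z≈115, above the 111 mm knob top. So the tips stand about 30 mm higher than the nominal figure suggests. I'll back out and come in lower.

Run:
```python
from h import *
p,R,s=pose(); y=np.degrees(np.arctan2(R[1,0],R[0,0]))
plan([[444,-155,97,8],[448,-126,97,-5],[449,-126,97,-5],[449,-126,80,-5],[449,-126,66,-5]],0.0,[*p,y])
```

```text
[{"offset": [0.009, -0.026, -0.004], "angular": [0, 0, 9.4], "jaw": 0.0}, {"offset": [0.022, -0.053, -0.004], "angular": [0, 0, 22.4], "jaw": 0.0}, {"offset": [0.023, -0.052, -0.004], "angular": [0, 0, 22.4], "jaw": 0.0}, {"offset": [0.023, -0.052, 0.013], "angular": [0, 0, 22.4], "jaw": 0.0}, {"offset": [0.023, -0.052, 0.027], "angular": [0, 0, 22.4], "jaw": 0.0}]
```

Emit:
{"name": "move_arm", "arguments": {"motion": [{"offset": [0.009, -0.026, -0.004], "angular": [0, 0, 9.4], "jaw": 0.0}, {"offset": [0.022, -0.053, -0.004], "angular": [0, 0, 20], "jaw": 0.0}, {"offset": [0.023, -0.052, -0.004], "angular": [0, 0, 22.4], "jaw": 0.0}, {"offset": [0.023, -0.052, 0.013], "angular": [0, 0, 22.4], "jaw": 0.0}, {"offset": [0.023, -0.052, 0.027], "angular": [0, 0, 22.4], "jaw": 0.0}]}}

```text
time_s: 19.48
eef_pos: [449.2, -125.8, 65.7]
ee_rot: [-0.0, 0.999, -0.043, -0.0]
force: [0.1, -0.7, -0.5]
grip_width: -0.003
```

Run:
```python
from h import *
lev(); p,R,s=pose(); print(p, ctrl.tips_ahead)
c=cap('scene'); g=cv2.cvtColor(c[0],cv2.COLOR_RGB2GRAY)
u=proj(c,[449,-126,66]); col=int(round(u[0]))
for d in (-3,0,3): 
    r=np.where(g[150:225,col+d]<90)[0]; print('dark down to row',150+r.max())
for z in (55,66,75,85,95): print(z,proj(c,[p[0],p[1],z]).round(1))
V=np.array([533.,-180.]); a0=174.5
def fp(th,gap=23.5):
    a=np.radians(a0+th); r=np.array([np.cos(a),np.sin(a)]); t=np.array([-r[1],r[0]]); return [*(V+85*r-gap*t),66,a0+th-180]
plan([fp(0,30),fp(0,25)]+[fp(th) for th in np.linspace(2,46,13)],0.0,[*p[:2],66,-5])
```

```text
[ 449.2 -125.8   65.7] F [ 0.1 -0.7 -0.5] t 19.475 yaw -5.0
scene 12 84.0 174.1
[ 448.51157006 -125.58476394   65.02449781] 11.0
dark down to row 224
dark down to row 224
dark down to row 188
55 [233.1 199. ]
66 [233.  197.4]
75 [232.9 196.1]
85 [232.8 194.7]
95 [232.7 193.2]
[{"offset": [0.004, 0.016, 0.0], "angular": [0, 0, 0.5], "jaw": 0.0}, {"offset": [0.004, 0.021, 0.0], "angular": [0, 0, 0.5], "jaw": 0.0}, {"offset": [0.003, 0.026, 0.0], "angular": [0, 0, -1.5], "jaw": 0.0}, {"offset": [0.002, 0.031, 0.0], "angular": [0, 0, -5.2], "jaw": 0.0}, {"offset": [0.001, 0.037, 0.0], "angular": [0, 0, -8.8], "jaw": 0.0}]
[{"offset": [-0.001, 0.005, 0.0], "angular": [0, 0, -3.7], "jaw": 0.0}, {"offset": [-0.002, 0.011, 0.0], "angular": [0, 0, -7.4], "jaw": 0.0}, {"offset": [-0.003, 0.016, 0.0], "angular": [0, 0, -11.0], "jaw": 0.0}, {"offset": [-0.003, 0.022, 0.0], "angular": [0, 0, -14.7], "jaw": 0.0}, {"offset": [-0.003, 0.028, 0.0], "angular": [0, 0, -18.4], "jaw": 0.0}]
[{"offset": [-0.001, 0.005, 0.0], "angular": [0, 0, -3.6], "jaw": 0.0}, {"offset": [-0.002, 0.011, 0.0], "angular": [0, 0, -7.3], "jaw": 0.0}, {"offset": [-0.003, 0.016, 0.0], "angular": [0, 0, -11.0], "jaw": 0.0}, {"offset": [-0.003, 0.022, 0.0], "angular": [0, 0, -14.6], "jaw": 0.0}, {"offset": [-0.003, 0.028, 0.0], "angular": [0, 0, -18.3], "jaw": 0.0}]
```

Emit:
{"name": "move_arm", "arguments": {"motion": [{"offset": [0.004, 0.016, 0.0], "angular": [0, 0, 0.5], "jaw": 0.0}, {"offset": [0.004, 0.021, 0.0], "angular": [0, 0, 0.5], "jaw": 0.0}, {"offset": [0.003, 0.026, 0.0], "angular": [0, 0, -1.5], "jaw": 0.0}, {"offset": [0.002, 0.031, 0.0], "angular": [0, 0, -5.2], "jaw": 0.0}, {"offset": [0.001, 0.037, 0.0], "angular": [0, 0, -8.8], "jaw": 0.0}]}}

```text
time_s: 20.25
eef_pos: [447.3, -163.5, 66.6]
ee_rot: [-0.0, 0.999, 0.035, 0.0]
force: [1.7, 2.3, 0.8]
grip_width: -0.001
```

Run:
```python
from h import *
lev()
```

```text
[ 447.3 -163.5   66.6] F [1.7 2.3 0.8] t 20.25 yaw 4.0
scene 12 87.0 184.2
```

Contact: the knob has moved 10°, with about 3 N. Continuing.

Emit:
{"name": "move_arm", "arguments": {"motion": [{"offset": [-0.001, 0.005, 0.0], "angular": [0, 0, -3.7], "jaw": 0.0}, {"offset": [-0.002, 0.011, 0.0], "angular": [0, 0, -7.4], "jaw": 0.0}, {"offset": [-0.003, 0.016, 0.0], "angular": [0, 0, -11.0], "jaw": 0.0}, {"offset": [-0.003, 0.022, 0.0], "angular": [0, 0, -14.7], "jaw": 0.0}, {"offset": [-0.003, 0.028, 0.0], "angular": [0, 0, -18.4], "jaw": 0.0}]}}

```text
time_s: 20.98
eef_pos: [446.1, -191.1, 66.4]
ee_rot: [-0.0, 0.981, 0.194, 0.0]
force: [1.4, 2.4, -0.0]
grip_width: -0.003
```

Emit:
{"name": "move_arm", "arguments": {"motion": [{"offset": [-0.001, 0.005, 0.0], "angular": [0, 0, -3.6], "jaw": 0.0}, {"offset": [-0.002, 0.011, 0.0], "angular": [0, 0, -7.3], "jaw": 0.0}, {"offset": [-0.003, 0.016, 0.0], "angular": [0, 0, -11.0], "jaw": 0.0}, {"offset": [-0.003, 0.022, 0.0], "angular": [0, 0, -14.6], "jaw": 0.0}, {"offset": [-0.003, 0.028, 0.0], "angular": [0, 0, -18.3], "jaw": 0.0}]}}

```text
time_s: 21.6
eef_pos: [453.7, -218.0, 66.3]
ee_rot: [-0.001, 0.938, 0.347, -0.0]
force: [-0.2, 3.2, 1.8]
grip_width: -0.001
```

Run:
```python
from h import *
lev()
```

```text
[ 453.7 -218.    66.3] F [-0.2  3.2  1.8] t 21.6 yaw 40.6
scene 13 85.0 219.5
```

Emit:
{"name": "move_arm", "arguments": {"motion": [{"offset": [-0.001, 0.003, 0.0], "angular": [0, 0, -2], "jaw": 0.0}, {"offset": [-0.001, 0.006, 0.0], "angular": [0, 0, -4], "jaw": 0.0}, {"offset": [-0.001, 0.008, 0.0], "angular": [0, 0, -5], "jaw": 0.0}, {"offset": [-0.001, 0.009, 0.0], "angular": [0, 0, -6], "jaw": 0.0}, {"offset": [-0.001, 0.01, 0.0], "angular": [0, 0, -6], "jaw": 0.0}]}}

```text
time_s: 22.32
eef_pos: [459.4, -226.5, 66.2]
ee_rot: [-0.0, 0.918, 0.395, -0.0]
force: [-6.2, 1.4, 1.5]
grip_width: 0.002
```

Run:
```python
from h import *
lev()
```

```text
[ 459.4 -226.5   66.2] F [-6.2  1.4  1.5] t 22.325 yaw 46.6
scene 13 86.0 225.2
```

Emit:
{"name": "move_arm", "arguments": {"motion": [{"offset": [0, 0.001, 0.0], "angular": [0, 0, 0], "jaw": 0.0}, {"offset": [0, 0.002, 0.0], "angular": [0, 0, 0], "jaw": 0.0}, {"offset": [0, 0.002, 0.0], "angular": [0, 0, 0], "jaw": 0.0}]}}

```text
time_s: 22.8
eef_pos: [459.8, -226.9, 66.0]
ee_rot: [-0.002, 0.918, 0.395, -0.001]
force: [-9.8, 3.8, 5.0]
grip_width: -0.004
```

Run:
```python
from h import *
lev()
```

```text
[ 459.8 -226.9   66. ] F [-9.8  3.8  5. ] t 22.8 yaw 46.6
scene 12 85.0 226.1
```

It is stopped: a 2 mm command moved it 0.5 mm and the force rose to 12 N, at about 52° against the 51.6° stop. One more small nudge for certainty, then retreat along the arc.

Emit:
{"name": "move_arm", "arguments": {"motion": [{"offset": [0, 0.002, 0.0], "angular": [0, 0, 0], "jaw": 0.0}, {"offset": [0, 0.003, 0.0], "angular": [0, 0, 0], "jaw": 0.0}, {"offset": [0, 0.003, 0.0], "angular": [0, 0, 0], "jaw": 0.0}]}}

```text
time_s: 23.28
eef_pos: [460.6, -227.7, 65.9]
ee_rot: [-0.004, 0.918, 0.396, -0.002]
force: [-17.9, 9.8, 11.8]
grip_width: 0.0
```

Run:
```python
from h import *
lev()
p,R,s=pose(); y=np.degrees(np.arctan2(R[1,0],R[0,0]))
V=np.array([533.,-180.]); a0=174.5
def fp(th,gap=24):
    a=np.radians(a0+th); r=np.array([np.cos(a),np.sin(a)]); t=np.array([-r[1],r[0]]); return [*(V+87*r-gap*t),66,min(a0+th-180,y)]
plan([fp(th) for th in np.linspace(46,-5,12)]+[fp(-5,45),fp(-5,55)]+[[*fp(-5,60)[:2],130,-10]],0.0,[*p,y])
```

```text
[ 460.6 -227.7   65.9] F [-17.9   9.8  11.8] t 23.275 yaw 46.6
scene 13 85.0 226.6
[{"offset": [0.001, -0.013, -0.0], "angular": [0, 0, 6.1], "jaw": 0.0}, {"offset": [0.003, -0.02, -0.0], "angular": [0, 0, 10.8], "jaw": 0.0}, {"offset": [0.007, -0.026, -0.0], "angular": [0, 0, 15.4], "jaw": 0.0}, {"offset": [0.011, -0.032, -0.0], "angular": [0, 0, 20.0], "jaw": 0.0}, {"offset": [0.015, -0.038, -0.0], "angular": [0, 0, 24.7], "jaw": 0.0}]
[{"offset": [0.002, -0.007, -0.0], "angular": [0, 0, 4.6], "jaw": 0.0}, {"offset": [0.005, -0.014, -0.0], "angular": [0, 0, 9.2], "jaw": 0.0}, {"offset": [0.009, -0.021, -0.0], "angular": [0, 0, 13.9], "jaw": 0.0}, {"offset": [0.012, -0.027, -0.0], "angular": [0, 0, 18.5], "jaw": 0.0}, {"offset": [0.017, -0.033, -0.0], "angular": [0, 0, 23.1], "jaw": 0.0}]
[{"offset": [0.002, -0.007, -0.0], "angular": [0, 0, 4.7], "jaw": 0.0}, {"offset": [0.005, -0.013, -0.0], "angular": [0, 0, 9.3], "jaw": 0.0}, {"offset": [0.008, -0.034, -0.0], "angular": [0, 0, 9.3], "jaw": 0.0}, {"offset": [0.01, -0.044, -0.0], "angular": [0, 0, 9.3], "jaw": 0.0}, {"offset": [0.011, -0.049, -0.064], "angular": [0, 0, 8.8], "jaw": 0.0}]
```

Emit:
{"name": "move_arm", "arguments": {"motion": [{"offset": [0.001, -0.013, 0.0], "angular": [0, 0, 6.1], "jaw": 0.0}, {"offset": [0.003, -0.02, 0.0], "angular": [0, 0, 10.8], "jaw": 0.0}, {"offset": [0.007, -0.026, 0.0], "angular": [0, 0, 15.4], "jaw": 0.0}, {"offset": [0.011, -0.032, 0.0], "angular": [0, 0, 20.0], "jaw": 0.0}, {"offset": [0.015, -0.038, 0.0], "angular": [0, 0, 24.7], "jaw": 0.0}]}}

```text
time_s: 24.0
eef_pos: [446.2, -192.5, 66.3]
ee_rot: [-0.0, 0.982, 0.188, 0.0]
force: [-0.5, 3.0, 0.2]
grip_width: 0.003
```

Emit:
{"name": "move_arm", "arguments": {"motion": [{"offset": [0.002, -0.007, 0.0], "angular": [0, 0, 4.6], "jaw": 0.0}, {"offset": [0.005, -0.014, 0.0], "angular": [0, 0, 9.2], "jaw": 0.0}, {"offset": [0.009, -0.021, 0.0], "angular": [0, 0, 13.9], "jaw": 0.0}, {"offset": [0.012, -0.027, 0.0], "angular": [0, 0, 18.5], "jaw": 0.0}, {"offset": [0.017, -0.033, 0.0], "angular": [0, 0, 23.1], "jaw": 0.0}]}}

```text
time_s: 24.62
eef_pos: [450.0, -155.7, 66.4]
ee_rot: [0.0, 1.0, -0.012, 0.001]
force: [-0.2, 0.8, -0.0]
grip_width: 0.0
```

Emit:
{"name": "move_arm", "arguments": {"motion": [{"offset": [0.002, -0.007, 0.0], "angular": [0, 0, 4.7], "jaw": 0.0}, {"offset": [0.005, -0.013, 0.0], "angular": [0, 0, 9.3], "jaw": 0.0}, {"offset": [0.008, -0.034, 0.0], "angular": [0, 0, 9.3], "jaw": 0.0}, {"offset": [0.01, -0.044, 0.0], "angular": [0, 0, 9.3], "jaw": 0.0}, {"offset": [0.011, -0.049, -0.05], "angular": [0, 0, 8.8], "jaw": 0.0}]}}

```text
time_s: 25.25
eef_pos: [460.4, -106.1, 114.8]
ee_rot: [-0.001, 0.996, -0.087, -0.003]
force: [0.9, -0.2, 0.7]
grip_width: 0.005
```

Emit:
{"name": "move_arm", "arguments": {"motion": [{"offset": [0, 0, -0.05], "angular": [0, 0, 0], "jaw": 0.0}, {"offset": [-0.03, 0, -0.09], "angular": [0, 0, 0], "jaw": 0.0}, {"offset": [-0.06, 0, -0.09], "angular": [0, 0, 0], "jaw": 0.0}, {"offset": [-0.06, 0, -0.09], "angular": [0, 0, 0], "jaw": 0.0}, {"offset": [-0.06, 0, -0.09], "angular": [0, 0, 0], "jaw": 0.0}]}}

```text
time_s: 25.88
eef_pos: [403.0, -97.0, 206.4]
ee_rot: [0.0, 0.996, -0.087, 0.0]
force: [0.5, 0.3, 0.5]
grip_width: 0.001
```

Run:
```python
from h import *
lev(); look()
c=cap('scene'); save(c,'z.png',s=1.5)
```

```text
[403.  -97.  206.4] F [0.5 0.3 0.5] t 25.875 yaw -10.0
scene 12 84.0 174.1
tcp [403.  -96.9 206.1] yaw -10.0 polar 312.4 -108.7 F [ 0.1  0.4 -0.6] t 25.975 grip 0.002 q6 1.22
scene red [321.33 193.83] 18 [493.5 237.9]
scene green [308.5 193. ] 14 [480.3 186.5]
scene blue [315.  198.5] 18 [512.2 205.5]
scene blue [314.33 204.36] 45 [540.2 194.8]
scene peg 81.0 -165.6 23
scene peg 84.0 100.9 27
scene peg 84.0 -74.4 26
scene peg 87.0 14.1 31
top red [174.43 198.37] 30 [509.1 233.2]
top yellow [179.94 208.03] 36 [476.4 215.2]
top green [189.71 202.  ] 21 [495.8 182.6]
top blue [183.85 192.34] 41 [528.6 201.8]
top peg 86.0 14.7 19
top peg 85.0 -75.2 18
top peg 87.0 103.3 17
top peg 84.0 -167.4 15
```

View pics/z.png

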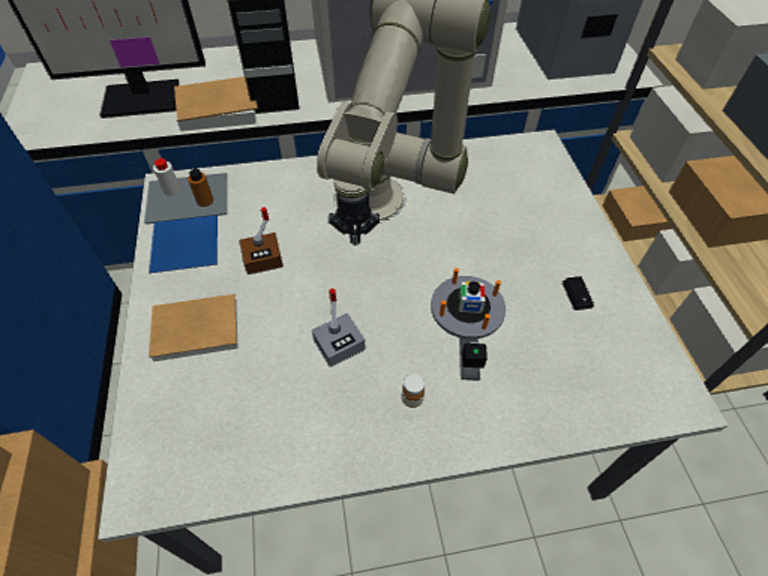

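The final view shows blue facing the camera head at (473,300) and the lever back at rest, with its knob at (333,295). The jar, mouse, folders and brown counter are where they were, and the arm is clear. Handing in.

```bash
python3 -c "
from rig import ctrl
print(ctrl.finish_job())"
```

```text
the job is handed in; nothing more can be done
None
```

The job is done and handed in at about 26 s; the hand-in reports no verdict.

**Bottle:** I turned the disc by one peg held loosely between the fingers. Red, yellow, green and blue each faced the camera within about 2° by my image measurements, and each was held for at least 1.25 s. The last check still had blue facing the camera, with the bottle in the same place before and after the lever work.

**Lever:** I pushed it about 52° by image, against the 51.6° stop. The force rose from about 3 N to about 23 N at the stop. I then let it return, and it measured 174.1°, the same as at rest.

**Bystanders:** The jar, mouse, folders and brown counter look unmoved in the final picture. The robot ended clear, with near-zero force.

**Checks that disagreed:**
- **Fingertip height:** in the images the tips stood about 30 mm higher than `ctrl.tips_ahead` suggests. My first lever pass went over the knob without touching it; I came in lower and the second pass worked.
- **Red side:** the two cameras differed by about 5° there, and I used the average.
- **Green side:** this was judged from the scene camera only, because the arm blocked the top view.

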